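# Pack a bread order in two layers and ring for collection

## Robot

A 7-joint arm with a two-finger parallel gripper is mounted at the origin on the work surface. World frame = base frame: x ahead of the robot, y to its left, z up, the work surface at z = 0. Lengths are in m, angles in rad, forces in N, time in s.
With the tool pointing down it reaches from about 0.4 to 0.85 m from the base axis. Payload 4.5 kg.
Tool frame: the origin (TCP) lies between the finger pads; the fingertips stand r.tip_reach ahead of it and the grasp point (between the pads) lies 3 mm ahead of it (r.tip_reach is the distance from the TCP to the fingertips, in m); z points along the fingers, y is the line along which they close (so a half turn about z gives the same grasp; the last joint's range is limited). The gripper opens to 88 mm and grips with 3 to 60 N. Pads are 18 mm wide; open, the fingers measure 123 mm over their backs; the gripper's body (75 mm by 187 mm) begins 45 mm behind the grasp point.
Start: joints at [1.294, 0.689, -0.195, 1.565, 0.157, 0.902, -0.215], TCP at [0.191, -0.595, 0.261] pointing down, gripper open.
Joint ranges: [-3.01, 3.01], [-0.46, 2.08], [-1.47, 1.51], [0.13, 2.56], [-1, 4.14], [0.04, 2.09], [-2.66, 2.66]. Speed limits (rad/s): [2.57, 2.57, 3.14, 3.14, 3.14, 3.14, 3.14].

## Interface

Orientations are given as a unit quaternion [x, y, z, w].
In Python, from plant import r gives the robot as it stands.
- The arm moves only by the tool step_arm, never from a script. Its argument "motion" is a list of rows, each an object with "dp": the shift along the tool's x, y, z in mm, a list of three; "twist": the turn, a rotation vector about the tool's x, y, z in rad, a list of three; "hand": the opening, from -1 (shut) to 1 (fully open). In form: [{"dp": [dx, dy, dz], "twist": [rx, ry, rz], "hand": hand}, ...]. A call has 1 to 5 rows; each row is the pose to reach, as a shift and turn from the pose commanded when the call began, along the tool's axes at that moment; what a row does not reach only later rows make up. A row lasts 1/8 s, in which the tool goes at most 62.5 mm and 10.7 degrees, less where a joint would pass 70% of its speed; a pose out of reach is approached as far as the arm can. A call with a gripper value outside its range is refused whole. The fingers move at their own pace and stop on an object; "force" is the grip in N (left out, the last holds). Time passes only in rows, so rows that repeat a pose let the fingers close. It gives the time, the measured TCP pose, the force, the opening and the grip force at its end, in the units of the state.
- r.get_state(): the state, without advancing time (a new reading comes with each control period).
- r.snapshot(name): name is "scene" or "top" or "wrist"; returns a dict with "pixels" (420x560x3 uint8, red, green, blue), "depth" (420x560 float32, m along the optical axis (not along the pixel's ray), 0 where there is no reading), "fx", "fy", "cx", "cy" (pixels), "D" ([k1, k2, p1, p2, k3] as OpenCV has them; the pictures are not rectified), "xyz" and "orientation" of the camera in the world; the wrist camera has in their place "mount" (4x4, takes a point from camera to tool coordinates, whose origin is the TCP and whose axes are the flange's). Camera axes: x right, y down, z forward; pixel columns grow to the right and rows downward; lengths in m; the calibration is good to about 2 mm. A picture is of the moment at which its call begins: read the wrist's pose just before it.
- r.finish_job(): hands the job in; it is judged then, once.
Trained networks look in the newest picture that a camera, given by its name, has taken for a name from the list of things; names that differ only in an ending like _2 or _b are one class to them, and where a whole thing is asked for, a point or a joint stands for the part that bears it (a point fixed in the world has none). Each returns a list of dicts, best first, with "score" (0 to 1); they miss things now and then, are a little off and sometimes report something else, mostly with a low value. They report only what shows in the picture. A call takes as long as a camera call. They do not tell look-alikes from the thing itself.
- r.search_frame(camera, thing): "at" ([x, y, z] in m, in the coordinates of the camera as it stood for that picture, good to about 4 mm: the middle of the surface that is visible of it).
The state is a dict: "clock": time; "q": joint angles; "qd": joint speeds; "joint_torque": joint torques, N m; "tool_pos": TCP position; "eef_rot": TCP orientation; "contact_force": force on the tool from outside, world axes, zero at the start; "moment": the same for the moment, N m; "opening": opening from 0.0 (shut) to 1.0 (fully open); "finger_force": force on a finger pad.
Only numpy, scipy, OpenCV 4.12 (cv2) and the standard library are available. Lean on these libraries where they do the work, as an engineer would, in place of code of your own. Each camera call takes 0.05 s, during which the arm holds its last target. There are 200 camera calls.

## Task

Pack the bread order standing on the cooling rack: set all the tin loaves flat on the floor of the wooden crate, spread out so that they carry the layer board, then lay the layer board level on top of them inside the crate, and stand all the round rolls right way up on the board, side by side and none on top of another. When everything is packed, press the counter bell's plunger right down to its stop to call for collection. Leave the jar, the slate sign and the flour shaker where they are.

Things in the scene. Friction and masses are not known exactly. Their poses are not given: they have to be found in the camera images.
- crate: wooden crate, open on top, outside 284 (own x) x 160 (own y) x 78 mm high, inside 264 x 140 mm and 68 mm deep, boards 10 mm thick; origin at the centre of its underside; it does not move
- crate_floor (a point): centre of the crate's inner floor, 10 mm above the table, axes as the crate's (x along the long side, z up)
- rack: wire cooling rack, 340 (own x) x 280 (own y) mm, its top 18 mm above the table and to be treated as solid; origin at the centre of its underside; it does not move
- tin1: a mini tin loaf, a brick of crusty bread 110 long (own x) x 50 wide (own y) x 46 mm high with flat top and upright sides, 0.15 kg; origin at the centre of its underside, z up; starts on the cooling rack with its length roughly across the robot's forward direction; may be absent
- tin2: a mini tin loaf, a brick of crusty bread 110 long (own x) x 50 wide (own y) x 46 mm high with flat top and upright sides, 0.15 kg; origin at the centre of its underside, z up; starts on the cooling rack with its length roughly across the robot's forward direction; may be absent
- tin3: a mini tin loaf, a brick of crusty bread 110 long (own x) x 50 wide (own y) x 46 mm high with flat top and upright sides, 0.15 kg; origin at the centre of its underside, z up; starts on the cooling rack with its length roughly across the robot's forward direction; may be absent
- roll1: a round crusty roll, 62 mm across and 42 mm high, sides upright over the lowest 30 mm, domed above, flat underneath, 0.06 kg; origin at the centre of its underside, z up; starts on the cooling rack; may be absent
- roll2: a round crusty roll, 62 mm across and 42 mm high, sides upright over the lowest 30 mm, domed above, flat underneath, 0.06 kg; origin at the centre of its underside, z up; starts on the cooling rack; may be absent
- roll3: a round crusty roll, 62 mm across and 42 mm high, sides upright over the lowest 30 mm, domed above, flat underneath, 0.06 kg; origin at the centre of its underside, z up; starts on the cooling rack; may be absent
- board: plywood layer board, 252 long (own x) x 130 wide (own y) x 8 mm thick, 0.17 kg, flat on the table; origin at the centre of its underside; same after half a turn. Two hand holes right through it, each 35 (along x) x 45 mm (along y), leave between them a bridge 30 mm wide (along x) at its very centre to pick it up by: one finger in each hole, closing along the board's x
- bell: counter bell: black round foot 84 mm across, chrome dome 77 mm across rising to 44 mm, steel plunger on top; origin at the centre of its underside; it does not move
- bell_top (a point): centre of the top of the bell's plunger head (a flat steel button 18 mm across), 62 mm above the table at rest; it moves down with the plunger; press with shut fingers
- bell_plunger (a joint): travel of the bell's plunger in m: 0 at rest, 0.006 fully down at its stop; a spring returns it, about 1.5 N to start and 5 N at the stop
- jar: bystander: jam jar, 67 mm across, 96 mm high; origin at the centre of its underside
- slate: bystander: small blank slate sign on a wooden foot, 130 wide x 102 mm high; origin at the centre of its underside
- shaker: bystander: aluminium flour shaker, 72 mm across, 111 mm high, with a side handle; origin at the centre of its underside
There are look-alikes about, which are no part of the job. Leave any purple look-alike of the roll3 alone.

How it is judged:
On the way, in this order (a step that is already met when the one before it is completed fails the run):
1. all the tin loaves there are stand flat on the crate's floor (x of tin1 in the frame of crate_floor between -0.115 and 0.115 m and y of tin1 in the frame of crate_floor between -0.055 and 0.055 m and z of tin1 in the frame of crate_floor between -0.005 and 0.006 m and angle between each of tin1, tin2, tin3's own z axis and vertical below 0.1 rad and x of tin2 in the frame of crate_floor between -0.115 and 0.115 m and y of tin2 in the frame of crate_floor between -0.055 and 0.055 m and z of tin2 in the frame of crate_floor between -0.005 and 0.006 m and x of tin3 in the frame of crate_floor between -0.115 and 0.115 m and y of tin3 in the frame of crate_floor between -0.055 and 0.055 m and z of tin3 in the frame of crate_floor between -0.005 and 0.006 m), for 0.3 s.
2. the layer board lies level on the tin loaves inside the crate and has been let go (all of step 1 and x of board in the frame of crate_floor between -0.015 and 0.015 m and y of board in the frame of crate_floor between -0.013 and 0.013 m and z of board in the frame of crate_floor between 0.042 and 0.051 m and angle between board's own z axis and vertical below 0.05 rad and angle between the x axis of board and the x axis of crate_floor, either way round below 0.15 rad and contact force between the fingers and board below 0.3 N), for 0.3 s.
3. all the rolls there are stand upright on the layer board (all of step 1 and x of board in the frame of crate_floor between -0.015 and 0.015 m and y of board in the frame of crate_floor between -0.013 and 0.013 m and z of board in the frame of crate_floor between 0.042 and 0.051 m and angle between board's own z axis and vertical below 0.05 rad and angle between the x axis of board and the x axis of crate_floor, either way round below 0.15 rad and x of roll1 in the frame of crate_floor between -0.112 and 0.112 m and y of roll1 in the frame of crate_floor between -0.052 and 0.052 m and z of roll1 in the frame of crate_floor between 0.048 and 0.061 m and angle between each of roll1, roll2, roll3's own z axis and vertical below 0.15 rad and x of roll2 in the frame of crate_floor between -0.112 and 0.112 m and y of roll2 in the frame of crate_floor between -0.052 and 0.052 m and z of roll2 in the frame of crate_floor between 0.048 and 0.061 m and x of roll3 in the frame of crate_floor between -0.112 and 0.112 m and y of roll3 in the frame of crate_floor between -0.052 and 0.052 m and z of roll3 in the frame of crate_floor between 0.048 and 0.061 m), for 0.3 s.
4. the bell's plunger is pressed down to its stop (value of joint bell_plunger above 0.0053 m), for 0.05 s.
At the end, for the whole second after the job is handed in: tins flat on the crate floor (within 6 mm, 0.1 rad); board on them, underside 42-51 mm over the floor, level within 0.05 rad, centred within 15 x 13 mm, in line within 0.15 rad; rolls upright on the board (underside 48-61 mm over the floor, 0.15 rad); plunger up again; all at rest (all of step 3 and linear speed of each of tin1, tin2, tin3, roll1, roll2, roll3, board below 0.02 m/s and value of joint bell_plunger below 0.001 m); the robot touches nothing.
It fails at once if the jam jar is moved by more than 30 mm or tipped (distance of jar from where it was at the start of the episode above 0.03 m or angle between jar's own z axis and vertical above 0.35 rad).
It fails at once if the slate sign is moved by more than 30 mm or tipped (distance of slate from where it was at the start of the episode above 0.03 m or angle between slate's own z axis and vertical above 0.35 rad).
It fails at once if the flour shaker is moved by more than 30 mm or tipped (distance of shaker from where it was at the start of the episode above 0.03 m or angle between shaker's own z axis and vertical above 0.35 rad).
Of tin1, tin2, tin3 only 2 to 3 are there at a start; the rules pass over those that are not, and their reading is None.
Of roll1, roll2, roll3 only 2 to 3 are there at a start; the rules pass over those that are not, and their reading is None.
At some moment in a run one of tin1, tin2, tin3, roll1, roll2, roll3, board may be knocked a few centimetres aside while the robot is not near it.
It also fails if it takes over 208 s, if anything falls off the work surface, if the arm or the gripper's body presses on something with over 40 N, if the wrist force passes 120 N, or if a joint passes its speed limit or range.

## Working session

There is one attempt and no reset: what is moved stays moved. The work goes in short steps, Python scripts to look and compute and a tool call to move; the robot and the scene stay as the last step left them, time stands still between calls to the robot, and variables do not carry over. Pictures are saved under pics/ and viewed, at most 14 in all, crops included, and the job is handed in when it is done.

Besides the shell and the picture viewer there is one more tool, called after "Request:" as name(argument=value, ...) on one line, values as JSON. step_arm: Moves the arm, as the interface text tells. Its arguments: {"type":"object","properties":{"motion":{"type":"array"},"force":{"type":"number"}},"required":["motion"]}

```bash
ls; mkdir -p pics
cat > h.py <<'E'
import numpy as np,cv2
from plant import r
from scipy.spatial.transform import Rotation as R
def pose():
    s=r.get_state(); return np.array(s["tool_pos"]),R.from_quat(s["eef_rot"]),s
def snap(n,save=None):
    p,q,s=pose(); d=r.snapshot(n)
    if n=="wrist":
        M=np.eye(4);M[:3,:3]=q.as_matrix();M[:3,3]=p
        d["T"]=M@np.array(d["mount"])
    else:
        M=np.eye(4);M[:3,:3]=R.from_quat(d["orientation"]).as_matrix();M[:3,3]=d["xyz"];d["T"]=M
    if save: cv2.imwrite(f"pics/{save}.png",cv2.cvtColor(d["pixels"],cv2.COLOR_RGB2BGR))
    return d
def K(d): return np.array([[d["fx"],0,d["cx"]],[0,d["fy"],d["cy"]],[0,0,1]])
def cloud(d):
    h,w=d["depth"].shape
    u,v=np.meshgrid(np.arange(w),np.arange(h))
    n=cv2.undistortPoints(np.stack([u,v],-1).reshape(-1,1,2).astype(np.float64),K(d),np.array(d["D"])).reshape(h,w,2)
    z=d["depth"]; P=np.dstack([n[...,0]*z,n[...,1]*z,z])
    W=P@d["T"][:3,:3].T+d["T"][:3,3]; W[z==0]=np.nan
    return W
def find(d,n,name):
    out=[]
    for o in r.search_frame(n,name):
        out.append((round(o["score"],2),np.round(d["T"][:3,:3]@np.array(o["at"])+d["T"][:3,3],3)))
    return out
E
python3 - <<'E'
from h import *
p,q,s=pose();print(p,q.as_matrix().round(3),r.tip_reach,s["clock"],s["opening"])
d=snap("top","top0")
for n in "crate rack tin1 roll1 board bell jar slate shaker".split(): print(n,find(d,"top",n))
d=snap("scene","scene0")
E
```

```text
pics
[ 0.19090089 -0.59450978  0.25991944] [[ 0.952  0.306 -0.001]
 [ 0.306 -0.952  0.002]
 [-0.    -0.002 -1.   ]] 0.022 0.0 0.9994907986023617
crate [(0.9, array([ 0.55 , -0.012,  0.015]))]
rack [(0.76, array([0.521, 0.291, 0.018]))]
tin1 [(0.72, array([0.638, 0.227, 0.07 ])), (0.63, array([0.408, 0.206, 0.069]))]
roll1 [(0.84, array([0.431, 0.355, 0.062])), (0.8, array([0.588, 0.365, 0.061])), (0.76, array([0.504, 0.365, 0.06 ])), (0.64, array([0.51 , 0.491, 0.041]))]
board [(0.7, array([ 0.436, -0.283,  0.008]))]
bell [(0.63, array([ 0.639, -0.207,  0.039]))]
jar [(0.56, array([ 0.605, -0.33 ,  0.101]))]
slate [(0.87, array([0.745, 0.247, 0.019]))]
shaker [(0.6, array([ 0.587, -0.44 ,  0.105]))]
```

View pics/top0.png

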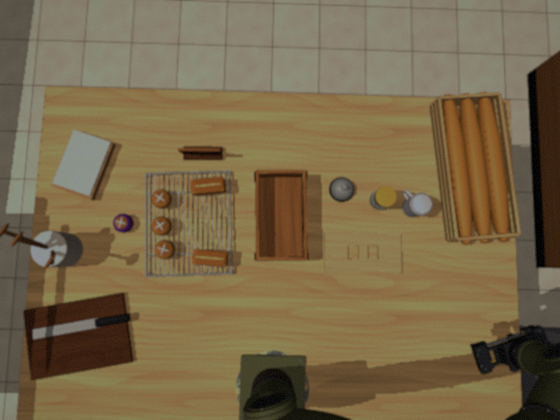

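View pics/scene0.png

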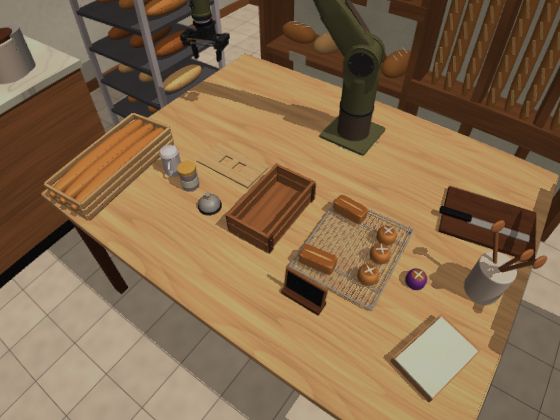

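The top view shows two tins at (208,186) and (210,258), with the third absent. The three real rolls are brown, at (161,199), (162,226) and (165,249). The purple roll at (123,222) is the look-alike and stays put. The crate is at (281,215), board (363,253), bell (341,188), slate (203,153). Next I'll measure the geometry.

```bash
cat >> h.py <<'E'
def rect(W,xr,yr,zr,mask=None):
    m=(W[...,0]>xr[0])&(W[...,0]<xr[1])&(W[...,1]>yr[0])&(W[...,1]<yr[1])&(W[...,2]>zr[0])&(W[...,2]<zr[1])
    if mask is not None: m&=mask
    P=W[m]
    if len(P)<5: return None
    (c,s,a)=cv2.minAreaRect((P[:,:2]*1000).astype(np.float32))
    return "c",np.round(c,1),"size",np.round(s,1),"ang",round(a,1),"z",np.round(np.median(P[:,2])*1000,1),"n",len(P),"min",np.round(P.min(0)*1000),"max",np.round(P.max(0)*1000)
E
python3 - <<'E'
from h import *
for n in("top","scene"):
    d=snap(n);W=cloud(d);print(n,d["T"][:3,3],d["fx"])
    for k,a in dict(tinA=((.58,.7),(.14,.31),(.05,.08)),tinB=((.35,.46),(.13,.28),(.05,.08)),
      r1=((.39,.465),(.31,.41),(.035,.08)),r2=((.467,.542),(.32,.41),(.035,.08)),r3=((.55,.63),(.32,.41),(.035,.08)),
      crate=((.35,.75),(-.12,.12),(.066,.09)),slate=((.69,.85),(.12,.36),(.03,.12)),bell=((.58,.7),(-.27,-.15),(.05,.09)),
      board=((.33,.56),(-.42,-.1),(.0055,.014))).items(): print(k,rect(W,*a))
d=snap("top")
im=cv2.cvtColor(d["pixels"],cv2.COLOR_RGB2BGR)
cv2.imwrite("pics/c1.png",cv2.resize(im[140:280,100:300],None,fx=4,fy=4,interpolation=cv2.INTER_CUBIC))
E
```

```text
top [0.39348583 0.02713992 1.52530726] 463.2750676246438
tinA ('c', array([636.2, 225.4]), 'size', array([ 51.6, 109.4]), 'ang', 7.4, 'z', np.float64(66.1), 'n', 537, 'min', array([607., 170.,  50.]), 'max', array([666., 281.,  78.]))
tinB ('c', array([406.8, 207.9]), 'size', array([109.6,  49.1]), 'ang', 86.7, 'z', np.float64(66.1), 'n', 543, 'min', array([380., 153.,  52.]), 'max', array([432., 263.,  75.]))
r1 ('c', array([429.4, 354. ]), 'size', array([59.3, 58.3]), 'ang', 28.8, 'z', np.float64(57.9), 'n', 302, 'min', array([400., 324.,  35.]), 'max', array([461., 382.,  70.]))
r2 ('c', array([504.8, 368.7]), 'size', array([57.9, 60.4]), 'ang', 3.2, 'z', np.float64(57.6), 'n', 300, 'min', array([476., 338.,  36.]), 'max', array([534., 399.,  72.]))
r3 ('c', array([591.4, 372.2]), 'size', array([57.3, 58.4]), 'ang', 45.2, 'z', np.float64(58.1), 'n', 293, 'min', array([563., 344.,  36.]), 'max', array([622., 401.,  70.]))
crate ('c', array([546. , -11.9]), 'size', array([280.5, 169.3]), 'ang', 1.4, 'z', np.float64(86.2), 'n', 774, 'min', array([ 404., -100.,   67.]), 'max', array([
[... 1542 characters left out ...]
1]), 'size', array([288.8, 170.1]), 'ang', 1.7, 'z', np.float64(83.4), 'n', 1241, 'min', array([398., -95.,  66.]), 'max', array([689.,  79.,  90.]))
slate ('c', array([744.6, 250.5]), 'size', array([ 21.6, 131.1]), 'ang', 0.8, 'z', np.float64(72.6), 'n', 763, 'min', array([733., 185.,  30.]), 'max', array([755., 316., 107.]))
bell ('c', array([ 642.5, -213.2]), 'size', array([15.4, 14.5]), 'ang', 38.3, 'z', np.float64(61.8), 'n', 23, 'min', array([ 633., -221.,   52.]), 'max', array([ 651., -204.,   66.]))
board ('c', array([ 442.6, -284.4]), 'size', array([268.6, 224.7]), 'ang', 88.8, 'z', np.float64(9.3), 'n', 1412, 'min', array([ 330., -419.,    6.]), 'max', array([ 554., -148.,   14.]))
```

View pics/c1.png

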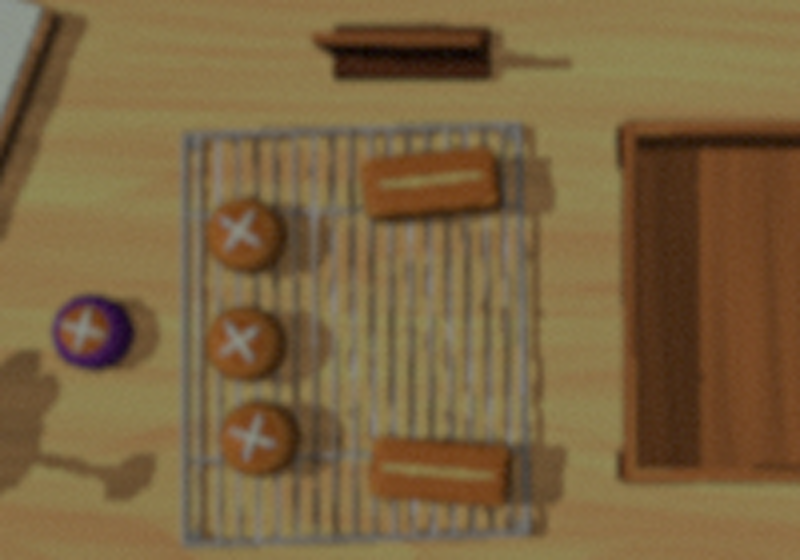

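The crop confirms it: brown tins at crop (430,183) and (440,470), three brown rolls on the rack, and the purple roll off to the side at (92,332). I'll add a move planner and get going.

```bash
cat >> h.py <<'E'
def Rd(a):
    a=np.radians(a);c,s=np.cos(a),np.sin(a)
    return R.from_matrix([[c,s,0],[s,-c,0],[0,0,-1]])
def plan(*tg):
    "targets (x,y,z mm of TCP, yaw deg); prints dp/twist for each, chained"
    p,q,s=pose();p=p*1000
    print("at",p.round(1),"yaw",np.degrees(np.arctan2(q.as_matrix()[1,0],q.as_matrix()[0,0])).round(1),"t",s["clock"],"open",round(s["opening"],3),"F",np.round(s["contact_force"],1))
    for t in tg:
        t=np.array(t,float);dp=q.inv().apply(t[:3]-p);q2=Rd(t[3]);tw=(q.inv()*q2).as_rotvec()
        print(t,"dp",dp.round(1).tolist(),"tw",tw.round(3).tolist(),"rows",round(max(np.linalg.norm(dp)/62.5,np.linalg.norm(tw)/.187),1))
        p,q=t[:3],q2
E
python3 - <<'E'
from h import *
plan((330,-330,260,60),(500,-30,240,97),(628,225,200,97),(628,225,120,97))
E
```

```text
at [ 191.2 -595.1  260.8] yaw 17.8 t 0.7 open 1.002 F [-0.6  0.3  0.4]
[ 330. -330.  260.   60.] dp [213.3, -209.9, 0.7] tw [0.0, 0.0, -0.736] rows 4.8
[500. -30. 240.  97.] dp [344.8, -2.8, 20.0] tw [0.0, 0.0, -0.646] rows 5.5
[628. 225. 200.  97.] dp [237.5, 158.1, 40.0] tw [0.0, 0.0, 0.0] rows 4.6
[628. 225. 120.  97.] dp [0.0, 0.0, 80.0] tw [0.0, 0.0, 0.0] rows 1.3
```

Request:
step_arm(motion=[{"dp": [213,-210,0],"twist": [0,0,-0.736],"hand": 1},{"dp": [213,-210,0],"twist": [0,0,-0.736],"hand": 1},{"dp": [213,-210,0],"twist": [0,0,-0.736],"hand": 1},{"dp": [213,-210,0],"twist": [0,0,-0.736],"hand": 1},{"dp": [213,-210,0],"twist": [0,0,-0.736],"hand": 1}], force=15)

```text
clock: 1.32
tool_pos: [0.3309, -0.3277, 0.261]
eef_rot: [0.865, 0.501, 0.001, 0.0]
contact_force: [0.7, -1.0, -0.5]
opening: 1.001
finger_force: 0.0
```

Request:
step_arm(motion=[{"dp": [345,-3,20],"twist": [0,0,-0.646],"hand": 1},{"dp": [345,-3,20],"twist": [0,0,-0.646],"hand": 1},{"dp": [345,-3,20],"twist": [0,0,-0.646],"hand": 1},{"dp": [345,-3,20],"twist": [0,0,-0.646],"hand": 1},{"dp": [345,-3,20],"twist": [0,0,-0.646],"hand": 1}])

```text
clock: 1.95
tool_pos: [0.4845, -0.057, 0.2427]
eef_rot: [0.663, 0.749, 0.0, 0.0]
contact_force: [1.1, -0.2, 0.5]
opening: 0.997
finger_force: 0.0
```

Run:
```python
from h import *
plan((628,225,200,97))
d=snap("wrist","w1"); print((d["T"]).round(3),d["mount"])
W=cloud(d)
print("crate",rect(W,(.35,.75),(-.12,.12),(.07,.086)))
```

```text
at [484.5 -57.  242.7] yaw 97.0 t 1.95 open 0.997 F [ 1.1 -0.2  0.5]
[628. 225. 200.  97.] dp [262.4, 176.8, 42.7] tw [0.001, 0.0, -0.0] rows 5.1
[[ 0.993  0.117  0.033  0.476]
 [ 0.122 -0.958 -0.259  0.009]
 [ 0.001  0.262 -0.965  0.366]
 [ 0.     0.     0.     1.   ]] [[-1.44650583e-04 -9.65281775e-01 -2.61210786e-01  6.65958890e-02]
 [ 9.99999695e-01 -3.40075498e-04  7.02950071e-04  1.09719526e-04]
 [-7.67376280e-04 -2.61210605e-01  9.65281529e-01 -1.23615528e-01]
 [ 0.00000000e+00  0.00000000e+00  0.00000000e+00  1.00000000e+00]]
crate ('c', array([544.7, -13.3]), 'size', array([285.7, 169.8]), 'ang', 1.7, 'z', np.float64(84.8), 'n', 11153, 'min', array([ 401., -102.,   70.]), 'max', array([689.,  76.,  86.]))
```

Request:
step_arm(motion=[{"dp": [262,177,43],"twist": [0,0,0],"hand": 1},{"dp": [262,177,43],"twist": [0,0,0],"hand": 1},{"dp": [262,177,43],"twist": [0,0,0],"hand": 1},{"dp": [262,177,43],"twist": [0,0,0],"hand": 1},{"dp": [262,177,43],"twist": [0,0,0],"hand": 1}])

```text
clock: 2.62
tool_pos: [0.6253, 0.2186, 0.2003]
eef_rot: [0.663, 0.749, 0.0, 0.0]
contact_force: [1.4, -1.3, 0.7]
opening: 1.0
finger_force: 0.0
```

Run:
```python
from h import *
d=snap("wrist","w2");W=cloud(d)
print(rect(W,(.58,.7),(.14,.31),(.05,.08)))
plan((628,225,150,97),(628,225,51,97),(628,225,200,97))
```

```text
('c', array([635.6, 224. ]), 'size', array([ 49.4, 108.5]), 'ang', 7.3, 'z', np.float64(64.4), 'n', 6317, 'min', array([606., 168.,  52.]), 'max', array([665., 280.,  68.]))
at [626.3 229.6 199.6] yaw 97.4 t 2.675 open 1.004 F [4.9 7.9 1.3]
[628. 225. 150.  97.] dp [-5.3, 0.9, 49.5] tw [0.004, -0.01, 0.007] rows 0.8
[628. 225.  51.  97.] dp [0.0, 0.0, 99.0] tw [0.0, 0.0, 0.0] rows 1.6
[628. 225. 200.  97.] dp [0.0, 0.0, -149.0] tw [0.0, 0.0, 0.0] rows 2.4
```

Request:
step_arm(motion=[{"dp": [0,0,40],"twist": [0,0,0],"hand": 1},{"dp": [0,0,80],"twist": [0,0,0],"hand": 1},{"dp": [0,0,115],"twist": [0,0,0],"hand": 1},{"dp": [0,0,143],"twist": [0,0,0],"hand": 1},{"dp": [0,0,143],"twist": [0,0,0],"hand": 1}])

```text
clock: 3.3
tool_pos: [0.6227, 0.2159, 0.0554]
eef_rot: [0.663, 0.749, -0.002, -0.001]
contact_force: [-0.7, 0.9, -0.0]
opening: 1.0
finger_force: 0.0
```

Request:
step_arm(motion=[{"dp": [0,0,0],"twist": [0,0,0],"hand": -1},{"dp": [0,0,0],"twist": [0,0,0],"hand": -1},{"dp": [0,0,0],"twist": [0,0,0],"hand": -1},{"dp": [0,0,0],"twist": [0,0,0],"hand": -1},{"dp": [0,0,0],"twist": [0,0,0],"hand": -1}])

```text
clock: 3.92
tool_pos: [0.6251, 0.2175, 0.0584]
eef_rot: [0.663, 0.749, 0.001, 0.001]
contact_force: [0.6, -1.0, 5.2]
opening: 0.564
finger_force: 15.0
```

Run:
```python
from h import *
plan((628,225,180,97),(628,225,57,97))
```

```text
at [625.1 217.5  58.4] yaw 97.0 t 3.925 open 0.564 F [ 0.6 -1.   5.2]
[628. 225. 180.  97.] dp [7.2, 4.0, -121.6] tw [0.002, -0.0, -0.0] rows 2.0
[628. 225.  57.  97.] dp [0.0, 0.0, 123.0] tw [0.0, 0.0, 0.0] rows 2.0
```

Request:
step_arm(motion=[{"dp": [0,0,-40],"twist": [0,0,0],"hand": -1},{"dp": [0,0,-80],"twist": [0,0,0],"hand": -1},{"dp": [0,0,-120],"twist": [0,0,0],"hand": -1},{"dp": [0,0,-140],"twist": [0,0,0],"hand": -1},{"dp": [0,0,-140],"twist": [0,0,0],"hand": -1}])

```text
clock: 4.55
tool_pos: [0.6245, 0.2175, 0.1985]
eef_rot: [0.663, 0.749, 0.001, 0.0]
contact_force: [0.5, -0.3, -1.4]
opening: 0.565
finger_force: 15.0
```

Run:
```python
from h import *
plan((623,-17.5,200,91.7))
```

```text
at [624.5 217.5 198.5] yaw 97.0 t 4.55 open 0.565 F [ 0.5 -0.3 -1.4]
[623.  -17.5 200.   91.7] dp [-233.1, -30.1, -1.6] tw [0.002, -0.001, 0.092] rows 3.8
```

Request:
step_arm(motion=[{"dp": [-60,-8,0],"twist": [0,0,0.03],"hand": -1},{"dp": [-120,-16,0],"twist": [0,0,0.06],"hand": -1},{"dp": [-170,-22,0],"twist": [0,0,0.092],"hand": -1},{"dp": [-215,-28,0],"twist": [0,0,0.092],"hand": -1},{"dp": [-233,-30,0],"twist": [0,0,0.092],"hand": -1}])

```text
clock: 5.18
tool_pos: [0.6214, -0.0219, 0.1955]
eef_rot: [0.698, 0.716, -0.002, -0.001]
contact_force: [-0.2, -0.2, -0.7]
opening: 0.567
finger_force: 15.0
```

Request:
step_arm(motion=[{"dp": [0,0,0],"twist": [0,0,0],"hand": -1},{"dp": [0,0,0],"twist": [0,0,0],"hand": -1}])

```text
clock: 5.42
tool_pos: [0.6228, -0.0143, 0.1973]
eef_rot: [0.695, 0.719, 0.001, -0.001]
contact_force: [-0.3, 0.2, -1.4]
opening: 0.569
finger_force: 15.0
```

Run:
```python
from h import *
plan((623,-17.5,115,91.7))
d=snap("wrist","w3");W=cloud(d)
# inner floor & rim
print("floor",rect(W,(.35,.75),(-.12,.12),(.003,.018)))
for z0 in (60,66,70,74,78,82,86,90): 
    m=(W[...,2]>z0/1e3)&(W[...,2]<(z0+4)/1e3)&(abs(W[...,1])<.13); print(z0,m.sum(),end="; ")
print("rim",rect(W,(.35,.75),(-.12,.12),(.07,.09)))
```

```text
at [622.8 -14.3 197.3] yaw 91.9 t 5.425 open 0.569 F [-0.3  0.2 -1.4]
[623.  -17.5 115.   91.7] dp [-3.4, 0.1, 82.3] tw [-0.0, -0.003, 0.004] rows 1.3
floor ('c', array([543.7, -13.8]), 'size', array([266.7, 141.7]), 'ang', 1.8, 'z', np.float64(9.5), 'n', 21698, 'min', array([409., -88.,   7.]), 'max', array([676.,  60.,  18.]))
60 697; 66 769; 70 822; 74 1104; 78 900; 82 6989; 86 2016; 90 0; rim ('c', array([544.1,  -6.3]), 'size', array([285. , 156.2]), 'ang', 1.8, 'z', np.float64(85.1), 'n', 11831, 'min', array([401., -85.,  70.]), 'max', array([687.,  76.,  88.]))
```

View pics/w3.png

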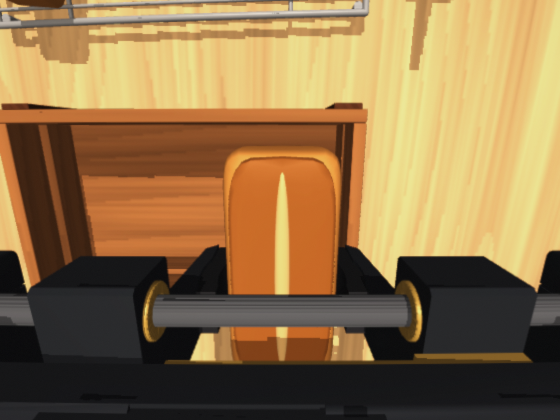

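The picture shows the held tin (columns 225–340) over the far end of the crate, clear of the right-hand wall at column 355. The floor fit gives a crate centre of (543.8, −13.8) and a yaw of 1.8°.

Request:
step_arm(motion=[{"dp": [0,0,40],"twist": [0,0,0],"hand": -1},{"dp": [0,0,80],"twist": [0,0,0],"hand": -1},{"dp": [0,0,110],"twist": [0,0,0],"hand": -1},{"dp": [0,0,135],"twist": [0,0,0],"hand": -1},{"dp": [0,0,140],"twist": [0,0,0],"hand": -1}])

```text
clock: 6.1
tool_pos: [0.6219, -0.0154, 0.056]
eef_rot: [0.695, 0.719, -0.001, -0.001]
contact_force: [-0.9, -0.0, -0.3]
opening: 0.566
finger_force: 15.0
```

Request:
step_arm(motion=[{"dp": [0,0,3],"twist": [0,0,0],"hand": -1},{"dp": [0,0,5],"twist": [0,0,0],"hand": -1},{"dp": [0,0,6],"twist": [0,0,0],"hand": -1}])

```text
clock: 6.48
tool_pos: [0.6234, -0.0176, 0.0523]
eef_rot: [0.696, 0.718, 0.0, 0.0]
contact_force: [0.7, -0.2, -1.3]
opening: 0.573
finger_force: 15.0
```

Run:
```python
from h import *
plan((623,-17.5,50,91.7))
```

```text
at [623.4 -17.6  52.3] yaw 91.7 t 6.475 open 0.573 F [ 0.7 -0.2 -1.3]
[623.  -17.5  50.   91.7] dp [0.1, -0.4, 2.3] tw [0.001, 0.0, 0.0] rows 0.0
```

Request:
step_arm(motion=[{"dp": [0,0,2],"twist": [0,0,0],"hand": -1},{"dp": [0,0,2],"twist": [0,0,0],"hand": 0.42},{"dp": [0,0,2],"twist": [0,0,0],"hand": 0.42},{"dp": [0,0,2],"twist": [0,0,0],"hand": 0.42},{"dp": [0,0,2],"twist": [0,0,0],"hand": 0.42}])

```text
clock: 7.1
tool_pos: [0.6229, -0.0177, 0.0495]
eef_rot: [0.696, 0.718, -0.0, 0.0]
contact_force: [0.1, -0.1, 0.3]
opening: 0.713
finger_force: 0.0
```

Request:
step_arm(motion=[{"dp": [0,0,-20],"twist": [0,0,0],"hand": 0.42},{"dp": [0,0,-60],"twist": [0,0,0],"hand": 0.42},{"dp": [0,0,-110],"twist": [0,0,0],"hand": 1},{"dp": [0,0,-150],"twist": [0,0,0],"hand": 1},{"dp": [0,0,-150],"twist": [0,0,0],"hand": 1}])

```text
clock: 7.72
tool_pos: [0.6252, -0.0172, 0.2044]
eef_rot: [0.697, 0.718, 0.003, 0.003]
contact_force: [0.8, 0.5, 0.2]
opening: 0.995
finger_force: 0.0
```

Run:
```python
from h import *
plan((407,200,200,86))
d=snap("top");W=cloud(d)
print("placed",rect(W,(.57,.67),(-.08,.05),(.045,.065)))
print("tinB",rect(W,(.33,.5),(.11,.3),(.05,.08)))
```

```text
at [625.2 -17.2 204.4] yaw 91.7 t 7.725 open 0.995 F [0.8 0.5 0.2]
[407. 200. 200.  86.] dp [223.6, -211.7, 2.7] tw [0.008, -0.001, 0.1] rows 4.9
placed ('c', array([622.3,   4.4]), 'size', array([46.3, 76.8]), 'ang', 1.4, 'z', np.float64(58.1), 'n', 163, 'min', array([599., -34.,  46.]), 'max', array([645.,  43.,  64.]))
tinB ('c', array([406.8, 208.8]), 'size', array([110.2,  49.2]), 'ang', 86.7, 'z', np.float64(66.3), 'n', 544, 'min', array([380., 153.,  50.]), 'max', array([432., 264.,  75.]))
```

Request:
step_arm(motion=[{"dp": [45,-42,0],"twist": [0,0,0.1],"hand": 1},{"dp": [93,-85,0],"twist": [0,0,0.1],"hand": 1},{"dp": [140,-127,2],"twist": [0,0,0.1],"hand": 1},{"dp": [186,-170,2],"twist": [0,0,0.1],"hand": 1},{"dp": [232,-212,2],"twist": [0,0,0.1],"hand": 1}])

```text
clock: 8.4
tool_pos: [0.4039, 0.2066, 0.197]
eef_rot: [0.732, 0.682, -0.001, -0.0]
contact_force: [0.7, 1.1, -0.1]
opening: 0.999
finger_force: 0.0
```

Request:
step_arm(motion=[{"dp": [0,0,0],"twist": [0,0,0],"hand": 1},{"dp": [0,0,20],"twist": [0,0,0],"hand": 1},{"dp": [0,0,20],"twist": [0,0,0],"hand": 1},{"dp": [0,0,20],"twist": [0,0,0],"hand": 1}])

```text
clock: 8.9
tool_pos: [0.4063, 0.2051, 0.1775]
eef_rot: [0.732, 0.681, -0.0, 0.0]
contact_force: [-0.5, -0.0, -0.1]
opening: 1.003
finger_force: 0.0
```

Run:
```python
from h import *
plan((407,208.8,57,86))
```

```text
at [406.3 205.1 177.5] yaw 85.9 t 8.9 open 1.003 F [-0.5 -0.  -0.1]
[407.  208.8  57.   86. ] dp [3.8, 0.5, 120.5] tw [-0.0, 0.001, -0.001] rows 1.9
```

Request:
step_arm(motion=[{"dp": [2,0,40],"twist": [0,0,0],"hand": 1},{"dp": [4,0,80],"twist": [0,0,0],"hand": 1},{"dp": [4,0,105],"twist": [0,0,0],"hand": 1},{"dp": [4,0,120],"twist": [0,0,0],"hand": 1},{"dp": [4,0,120],"twist": [0,0,0],"hand": 1}])

```text
clock: 9.52
tool_pos: [0.4063, 0.2095, 0.057]
eef_rot: [0.732, 0.682, -0.001, 0.0]
contact_force: [0.8, 1.0, 0.1]
opening: 1.001
finger_force: 0.0
```

Request:
step_arm(motion=[{"dp": [0,0,0],"twist": [0,0,0],"hand": -1},{"dp": [0,0,0],"twist": [0,0,0],"hand": -1},{"dp": [0,0,0],"twist": [0,0,0],"hand": -1},{"dp": [0,0,0],"twist": [0,0,0],"hand": -1},{"dp": [0,0,0],"twist": [0,0,0],"hand": -1}])

```text
clock: 10.15
tool_pos: [0.4063, 0.2099, 0.0578]
eef_rot: [0.731, 0.682, 0.0, 0.0]
contact_force: [-0.7, 0.4, 4.6]
opening: 0.566
finger_force: 15.0
```

Request:
step_arm(motion=[{"dp": [0,0,-40],"twist": [0,0,0],"hand": -1},{"dp": [0,0,-80],"twist": [0,0,0],"hand": -1},{"dp": [0,0,-120],"twist": [0,0,0],"hand": -1},{"dp": [0,0,-140],"twist": [0,0,0],"hand": -1},{"dp": [0,0,-140],"twist": [0,0,0],"hand": -1}])

```text
clock: 10.78
tool_pos: [0.4068, 0.21, 0.1984]
eef_rot: [0.732, 0.682, 0.001, 0.0]
contact_force: [-0.5, 0.5, -2.0]
opening: 0.561
finger_force: 15.0
```

Run:
```python
from h import *
plan((465.8,-16.3,197,91.8))
```

```text
at [406.8 210.  198.4] yaw 86.0 t 10.775 open 0.561 F [-0.5  0.5 -2. ]
[465.8 -16.3 197.   91.8] dp [-221.6, 74.8, 1.3] tw [0.002, -0.001, -0.102] rows 3.7
```

Request:
step_arm(motion=[{"dp": [-55,19,0],"twist": [0,0,-0.03],"hand": -1},{"dp": [-110,37,0],"twist": [0,0,-0.06],"hand": -1},{"dp": [-165,56,0],"twist": [0,0,-0.102],"hand": -1},{"dp": [-205,70,0],"twist": [0,0,-0.102],"hand": -1},{"dp": [-222,75,0],"twist": [0,0,-0.102],"hand": -1}])

```text
clock: 11.4
tool_pos: [0.4649, -0.0202, 0.1958]
eef_rot: [0.697, 0.717, -0.002, -0.001]
contact_force: [-0.1, 0.3, -2.5]
opening: 0.566
finger_force: 15.0
```

Request:
step_arm(motion=[{"dp": [0,0,20],"twist": [0,0,0],"hand": -1},{"dp": [0,0,40],"twist": [0,0,0],"hand": -1},{"dp": [0,0,40],"twist": [0,0,0],"hand": -1},{"dp": [0,0,40],"twist": [0,0,0],"hand": -1}])

```text
clock: 11.9
tool_pos: [0.4653, -0.0166, 0.1573]
eef_rot: [0.696, 0.718, -0.0, -0.0]
contact_force: [0.8, -0.5, -1.0]
opening: 0.564
finger_force: 15.0
```

Run:
```python
from h import *
plan((465.8,-16.3,50,91.8))
```

```text
at [465.3 -16.6 157.3] yaw 91.9 t 11.9 open 0.564 F [ 0.8 -0.5 -1. ]
[465.8 -16.3  50.   91.8] dp [0.3, 0.6, 107.3] tw [-0.001, 0.0, 0.001] rows 1.7
```

Request:
step_arm(motion=[{"dp": [0,0,35],"twist": [0,0,0],"hand": -1},{"dp": [0,0,70],"twist": [0,0,0],"hand": -1},{"dp": [0,0,95],"twist": [0,0,0],"hand": -1},{"dp": [0,0,103],"twist": [0,0,0],"hand": -1},{"dp": [0,0,107],"twist": [0,0,0],"hand": -1}])

```text
clock: 12.52
tool_pos: [0.466, -0.0167, 0.0508]
eef_rot: [0.696, 0.718, 0.0, 0.0]
contact_force: [-1.1, 1.0, -0.5]
opening: 0.564
finger_force: 15.0
```

Request:
step_arm(motion=[{"dp": [0,0,1],"twist": [0,0,0],"hand": -1},{"dp": [0,0,1],"twist": [0,0,0],"hand": 0.42},{"dp": [0,0,1],"twist": [0,0,0],"hand": 0.42},{"dp": [0,0,1],"twist": [0,0,0],"hand": 0.42},{"dp": [0,0,1],"twist": [0,0,0],"hand": 0.42}])

```text
clock: 13.15
tool_pos: [0.4656, -0.0169, 0.0497]
eef_rot: [0.696, 0.718, 0.0, 0.0]
contact_force: [-0.5, -0.0, -0.2]
opening: 0.709
finger_force: 0.0
```

Request:
step_arm(motion=[{"dp": [0,0,-20],"twist": [0,0,0],"hand": 0.42},{"dp": [0,0,-60],"twist": [0,0,0],"hand": 0.42},{"dp": [0,0,-110],"twist": [0,0,0],"hand": 1},{"dp": [0,0,-150],"twist": [0,0,0],"hand": 1},{"dp": [0,0,-150],"twist": [0,0,0],"hand": 1}])

```text
clock: 13.78
tool_pos: [0.467, -0.0168, 0.2019]
eef_rot: [0.696, 0.718, 0.002, 0.002]
contact_force: [-0.1, -0.3, 0.1]
opening: 0.996
finger_force: 0.0
```

Run:
```python
from h import *
plan((442,-180,230,60),(442,-180,230,0))
d=snap("top","top2");W=cloud(d)
im=cv2.cvtColor(d["pixels"],cv2.COLOR_RGB2BGR)
cv2.imwrite("pics/c2.png",cv2.resize(im[130:290,240:430],None,fx=4,fy=3.7,interpolation=cv2.INTER_CUBIC))
print(find(d,"top","board"))
```

```text
at [467.  -16.8 201.9] yaw 91.8 t 13.775 open 0.996 F [-0.1 -0.3  0.1]
[ 442. -180.  230.   60.] dp [-162.3, -29.9, -28.3] tw [0.005, -0.002, 0.555] rows 3.0
[ 442. -180.  230.    0.] dp [0.0, 0.0, 0.0] tw [0.0, 0.0, 1.047] rows 5.6
[(0.69, array([ 0.638, -0.203,  0.036])), (0.59, array([ 0.457, -0.32 ,  0.006]))]
```

View pics/c2.png

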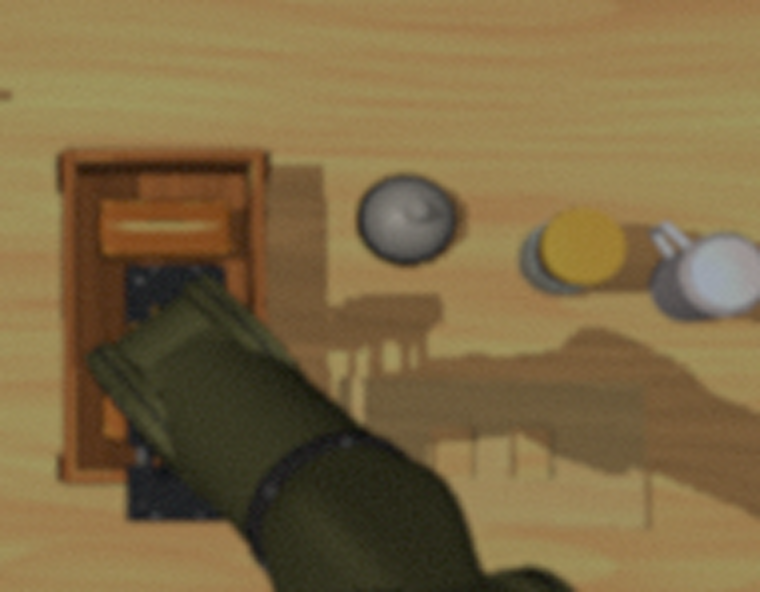

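The crop shows the far tin sitting in the crate at (165,228). The board lies at around (510,450), with its bridge between the hand holes at x≈475–550. I'll move over it for a close look.

Request:
step_arm(motion=[{"dp": [-50,0,-20],"twist": [0,0,0.15],"hand": 1},{"dp": [-100,-5,-40],"twist": [0,0,0.3],"hand": 1},{"dp": [-150,-15,-60],"twist": [0,0,0.45],"hand": 1},{"dp": [-200,-25,-60],"twist": [0,0,0.6],"hand": 1},{"dp": [-250,-36,-60],"twist": [0,0,0.75],"hand": 1}])

```text
clock: 14.5
tool_pos: [0.4365, -0.2693, 0.2581]
eef_rot: [0.911, 0.411, -0.001, -0.001]
contact_force: [1.0, -0.6, -0.3]
opening: 1.002
finger_force: 0.0
```

Request:
step_arm(motion=[{"dp": [0,0,0],"twist": [0,0,0.18],"hand": 1},{"dp": [0,0,0],"twist": [0,0,0.36],"hand": 1},{"dp": [0,0,0],"twist": [0,0,0.54],"hand": 1},{"dp": [0,0,0],"twist": [0,0,0.72],"hand": 1},{"dp": [0,0,0],"twist": [0,0,0.85],"hand": 1}])

```text
clock: 15.12
tool_pos: [0.4366, -0.2676, 0.2577]
eef_rot: [1.0, -0.001, -0.002, -0.0]
contact_force: [-0.4, -0.0, -0.6]
opening: 1.001
finger_force: 0.0
```

Request:
step_arm(motion=[{"dp": [0,0,0],"twist": [0,0,0],"hand": 1},{"dp": [0,0,0],"twist": [0,0,0],"hand": 1},{"dp": [0,0,0],"twist": [0,0,0],"hand": 1}])

```text
clock: 15.5
tool_pos: [0.4374, -0.2678, 0.2591]
eef_rot: [1.0, 0.002, -0.0, -0.0]
contact_force: [-0.3, -0.1, -0.5]
opening: 0.999
finger_force: 0.0
```

Run:
```python
from h import *
plan()
d=snap("wrist","w4");print(find(d,"wrist","board"))
```

```text
at [ 437.4 -267.8  259.1] yaw 0.2 t 15.5 open 0.999 F [-0.3 -0.1 -0.5]
[(0.84, array([ 0.441, -0.286,  0.003]))]
```

View pics/w4.png

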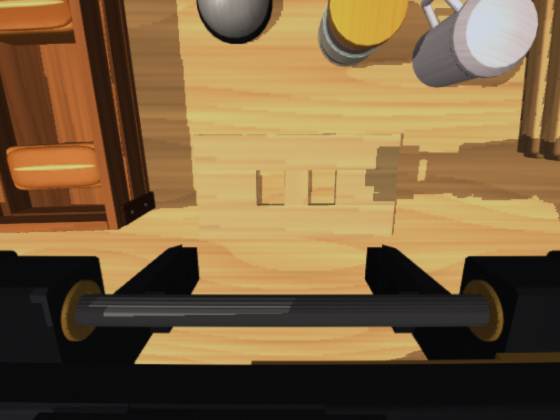

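The picture shows the board's hand holes at (271,187) and (322,187), with the bridge between columns 286 and 309 and the top edge on row 134. I'll rectify this onto the z=8 mm plane.

```bash
cat >> h.py <<'E'
def ortho(d,x0,x1,y0,y1,z,s=3):
    "metric view on plane z (mm); rows down = -x, cols right = -y; s px/mm"
    X=np.arange(x1,x0,-1/s);Y=np.arange(y1,y0,-1/s)
    g=np.stack(np.meshgrid(X,Y,indexing="ij")+(np.full((len(X),len(Y)),float(z)),),-1).reshape(-1,3)/1e3
    Ti=np.linalg.inv(d["T"])
    uv,_=cv2.projectPoints(g,cv2.Rodrigues(Ti[:3,:3])[0],Ti[:3,3],K(d),np.array(d["D"]))
    uv=uv.reshape(len(X),len(Y),2).astype(np.float32)
    return cv2.remap(cv2.cvtColor(d["pixels"],cv2.COLOR_RGB2BGR),uv[...,0],uv[...,1],cv2.INTER_CUBIC)
E
python3 - <<'E'
from h import *
d=snap("wrist")
o=ortho(d,365,525,-430,-150,8,2.8)
for i,x in enumerate(range(520,365,-20)):
    cv2.putText(o,str(x),(0,int((525-x)*2.8)+4),0,.35,(255,0,0),1);cv2.line(o,(26,int((525-x)*2.8)),(32,int((525-x)*2.8)),(255,0,0),1)
for y in range(-160,-430,-20):
    c=int((-150-y)*2.8);cv2.putText(o,str(y),(c-12,10),0,.35,(255,0,0),1);cv2.line(o,(c,12),(c,18),(255,0,0),1)
cv2.imwrite("pics/o1.png",o)
W=cloud(d)
m=(W[...,0]>.36)&(W[...,0]<.53)&(W[...,1]>-.45)&(W[...,1]<-.12)
print(np.histogram(W[m][:,2]*1000,bins=np.arange(-6,18,2)))
E
```

```text
(array([    0,   441, 10913,  4084,    70,   506, 13378,  4605,     9,
           0,     0]), array([-6, -4, -2,  0,  2,  4,  6,  8, 10, 12, 14, 16]))
```

View pics/o1.png

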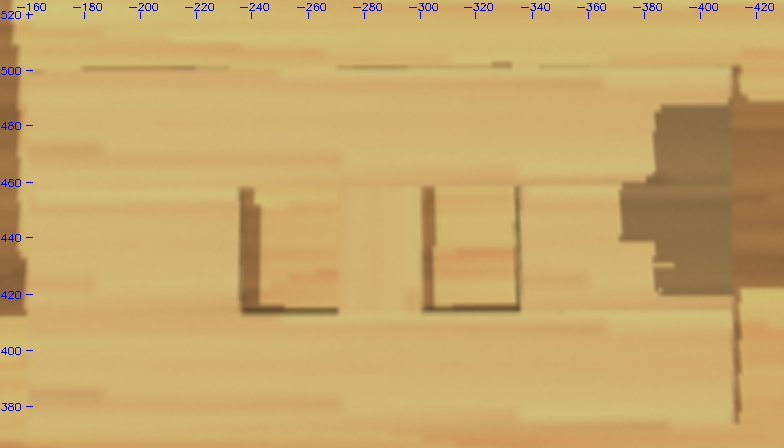

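The rectified view puts the holes at y −236…−271 and −301…−335, x 414…459. That centres the bridge at (436.5, −285.5), in line with the axes. I'll confirm the angle from depth and plan.

Run:
```python
from h import *
d=snap("wrist");W=cloud(d)
print(rect(W,(.36,.52),(-.45,-.14),(.0045,.012)))
plan((436.5,-285.5,120,0),(436.5,-285.5,24,0))
```

```text
('c', array([ 436.1, -285.6]), 'size', array([130.5, 253.4]), 'ang', 0.3, 'z', np.float64(7.5), 'n', 18483, 'min', array([ 370., -412.,    5.]), 'max', array([ 502., -159.,   10.]))
at [ 437.5 -267.9  259.5] yaw 0.2 t 15.7 open 1.0 F [-0.  -0.   0.2]
[ 436.5 -285.5  120.     0. ] dp [-1.0, 17.6, 139.5] tw [0.0, -0.0, 0.003] rows 2.3
[ 436.5 -285.5   24.     0. ] dp [0.0, 0.0, 96.0] tw [0.0, 0.0, 0.0] rows 1.5
```

Request:
step_arm(motion=[{"dp": [-1,9,50],"twist": [0,0,0],"hand": 0.09},{"dp": [-1,17.5,100],"twist": [0,0,0],"hand": 0.09},{"dp": [-1,17.5,145],"twist": [0,0,0],"hand": 0.09},{"dp": [-1,17.5,190],"twist": [0,0,0],"hand": 0.09},{"dp": [-1,17.5,210],"twist": [0,0,0],"hand": 0.09}])

```text
clock: 16.32
tool_pos: [0.4358, -0.2848, 0.0472]
eef_rot: [1.0, 0.002, -0.001, -0.001]
contact_force: [-0.1, -0.4, 0.4]
opening: 0.546
finger_force: 0.0
```

Request:
step_arm(motion=[{"dp": [0,0,0],"twist": [0,0,0],"hand": 0.09},{"dp": [0,0,0],"twist": [0,0,0],"hand": 0.09},{"dp": [0,0,0],"twist": [0,0,0],"hand": 0.09},{"dp": [0,0,0],"twist": [0,0,0],"hand": 0.09}])

```text
clock: 16.82
tool_pos: [0.4371, -0.2857, 0.0504]
eef_rot: [1.0, 0.001, 0.001, 0.0]
contact_force: [0.5, 0.2, -0.3]
opening: 0.547
finger_force: 0.0
```

Run:
```python
from h import *
plan((436.3,-285.5,24,0.2))
```

```text
at [ 437.1 -285.7   50.4] yaw 0.2 t 16.825 open 0.547 F [ 0.5  0.2 -0.3]
[ 4.363e+02 -2.855e+02  2.400e+01  2.000e-01] dp [-0.8, -0.2, 26.4] tw [0.001, -0.002, -0.001] rows 0.4
```

Request:
step_arm(motion=[{"dp": [-0.5,0,12],"twist": [0,0,0],"hand": 0.09},{"dp": [-0.5,0,20],"twist": [0,0,0],"hand": 0.09},{"dp": [-0.5,0,24],"twist": [0,0,0],"hand": 0.09},{"dp": [-0.5,0,25.5],"twist": [0,0,0],"hand": 0.09},{"dp": [-0.5,0,25.5],"twist": [0,0,0],"hand": 0.09}])

```text
clock: 17.45
tool_pos: [0.4361, -0.2854, 0.0239]
eef_rot: [1.0, 0.001, -0.0, 0.0]
contact_force: [-0.3, -0.4, 0.6]
opening: 0.547
finger_force: 0.0
```

Request:
step_arm(motion=[{"dp": [0,0,0],"twist": [0,0,0],"hand": -1},{"dp": [0,0,0],"twist": [0,0,0],"hand": -1},{"dp": [0,0,0],"twist": [0,0,0],"hand": -1},{"dp": [0,0,0],"twist": [0,0,0],"hand": -1}], force=25)

```text
clock: 17.95
tool_pos: [0.4362, -0.2854, 0.0242]
eef_rot: [1.0, 0.001, 0.0, 0.0]
contact_force: [-0.2, 0.5, 1.1]
opening: 0.333
finger_force: 25.0
```

Request:
step_arm(motion=[{"dp": [0,0,-10],"twist": [0,0,0],"hand": -1},{"dp": [0,0,-40],"twist": [0,0,0],"hand": -1},{"dp": [0,0,-80],"twist": [0,0,0],"hand": -1},{"dp": [0,0,-120],"twist": [0,0,0],"hand": -1},{"dp": [0,0,-150],"twist": [0,0,0],"hand": -1}])

```text
clock: 18.58
tool_pos: [0.4359, -0.2854, 0.1761]
eef_rot: [1.0, 0.001, 0.0, 0.0]
contact_force: [0.3, 0.1, -1.5]
opening: 0.335
finger_force: 25.0
```

Run:
```python
from h import *
plan((490,-150,200,45),(544,-14,200,91.8))
d=snap("wrist");W=cloud(d)
print(rect(W,(.3,.62),(-.5,-.1),(.12,.18)))
m=(W[...,2]>.12)&(W[...,2]<.18)
P=W[m];P=P[np.abs(P[:,2]-np.median(P[:,2]))<.01];A=np.c_[P[:,:2],np.ones(len(P))];print(np.linalg.lstsq(A,P[:,2],rcond=None)[0])
d=snap("top");W=cloud(d);print(rect(W,(.42,.52),(-.08,.06),(.045,.065)),rect(W,(.57,.68),(-.08,.06),(.045,.065)))
```

```text
at [ 435.9 -285.4  176.1] yaw 0.1 t 18.575 open 0.335 F [ 0.3  0.1 -1.5]
[ 490. -150.  200.   45.] dp [54.5, -135.3, -23.9] tw [0.001, -0.001, -0.783] rows 4.2
[544.  -14.  200.   91.8] dp [134.4, -58.0, 0.0] tw [0.0, 0.0, -0.817] rows 4.4
('c', array([ 438.6, -285.7]), 'size', array([124.5, 254.2]), 'ang', 0.2, 'z', np.float64(159.5), 'n', 71801, 'min', array([ 377., -413.,  151.]), 'max', array([ 501., -158.,  180.]))
[4.02149563e-05 1.13153051e-04 1.59523273e-01]
('c', array([467.8, -18.5]), 'size', array([ 48.1, 108.4]), 'ang', 1.3, 'z', np.float64(57.8), 'n', 534, 'min', array([443., -73.,  45.]), 'max', array([493.,  36.,  65.])) ('c', array([639.7, -11.7]), 'size', array([ 79.7, 135.9]), 'ang', 1.6, 'z', np.float64(57.8), 'n', 558, 'min', array([599., -80.,  45.]), 'max', array([680.,  57.,  65.]))
```

Request:
step_arm(motion=[{"dp": [11,-25,-20],"twist": [0,0,-0.15],"hand": -1},{"dp": [22,-52,-24],"twist": [0,0,-0.3],"hand": -1},{"dp": [33,-80,-24],"twist": [0,0,-0.45],"hand": -1},{"dp": [44,-108,-24],"twist": [0,0,-0.6],"hand": -1},{"dp": [55,-135,-24],"twist": [0,0,-0.75],"hand": -1}])

```text
clock: 19.3
tool_pos: [0.4901, -0.1491, 0.197]
eef_rot: [0.929, 0.37, -0.001, -0.001]
contact_force: [-0.1, 0.1, -2.2]
opening: 0.332
finger_force: 25.0
```

Run:
```python
from h import *
plan((544,-14,200,91.8))
```

```text
at [ 490.1 -149.1  197. ] yaw 43.4 t 19.3 open 0.332 F [-0.1  0.1 -2.2]
[544.  -14.  200.   91.8] dp [132.0, -61.0, -3.0] tw [-0.002, 0.0, -0.844] rows 4.5
```

Request:
step_arm(motion=[{"dp": [27,-12,-2],"twist": [0,0,-0.17],"hand": -1},{"dp": [54,-24,-2],"twist": [0,0,-0.34],"hand": -1},{"dp": [81,-37,-2],"twist": [0,0,-0.51],"hand": -1},{"dp": [108,-49,-2],"twist": [0,0,-0.68],"hand": -1},{"dp": [132,-61,-2],"twist": [0,0,-0.844],"hand": -1}])

```text
clock: 19.92
tool_pos: [0.5448, -0.0145, 0.1989]
eef_rot: [0.696, 0.718, -0.001, -0.001]
contact_force: [0.5, -0.8, -1.2]
opening: 0.337
finger_force: 25.0
```

Request:
step_arm(motion=[{"dp": [0,0,15],"twist": [0,0,0],"hand": -1},{"dp": [0,0,30],"twist": [0,0,0],"hand": -1},{"dp": [0,0,40],"twist": [0,0,0],"hand": -1},{"dp": [0,0,40],"twist": [0,0,0],"hand": -1},{"dp": [0,0,40],"twist": [0,0,0],"hand": -1}])

```text
clock: 20.55
tool_pos: [0.5454, -0.0158, 0.1602]
eef_rot: [0.698, 0.716, 0.0, 0.0]
contact_force: [0.2, -0.6, -2.0]
opening: 0.336
finger_force: 25.0
```

Run:
```python
from h import *
d=snap("wrist","w5");W=cloud(d)
plan((543.8,-13.8,122,91.8),(543.8,-13.8,81,91.8))
print("board",rect(W,(.3,.8),(-.2,.2),(.12,.165)))
```

```text
at [545.6 -15.6 160.4] yaw 91.5 t 20.6 open 0.334 F [ 0.1  0.5 -1.5]
[543.8 -13.8 122.   91.8] dp [1.8, -1.8, 38.4] tw [0.001, 0.0, -0.006] rows 0.6
[543.8 -13.8  81.   91.8] dp [0.0, 0.0, 41.0] tw [0.0, 0.0, 0.0] rows 0.7
board ('c', array([545.4, -13.2]), 'size', array([254.3, 124. ]), 'ang', 1.4, 'z', np.float64(143.5), 'n', 71943, 'min', array([417., -78., 134.]), 'max', array([674.,  52., 165.]))
```

View pics/w5.png

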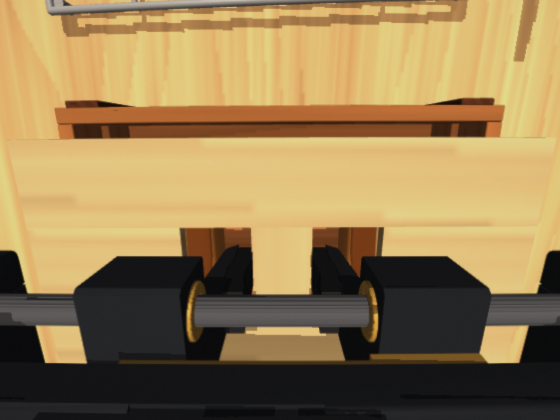

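The picture shows the held board (front edge on rows 138–228) over the crate, whose +y wall is on rows 105–122. It needs a small correction of −1.8 mm in x and +1.8 mm in y before lowering.

Request:
step_arm(motion=[{"dp": [1.8,-1.8,15],"twist": [0,0,-0.006],"hand": -1},{"dp": [1.8,-1.8,30],"twist": [0,0,-0.006],"hand": -1},{"dp": [1.8,-1.8,45],"twist": [0,0,-0.006],"hand": -1},{"dp": [1.8,-1.8,45],"twist": [0,0,-0.006],"hand": -1},{"dp": [1.8,-1.8,45],"twist": [0,0,-0.006],"hand": -1}])

```text
clock: 21.22
tool_pos: [0.5436, -0.0135, 0.115]
eef_rot: [0.696, 0.718, 0.0, 0.0]
contact_force: [-0.3, -0.8, -2.0]
opening: 0.335
finger_force: 25.0
```

Run:
```python
from h import *
d=snap("wrist");W=cloud(d)
plan((543.8,-13.8,81,91.8))
print("board",rect(W,(.3,.8),(-.2,.2),(.094,.11)))
print("rim",rect(W,(.3,.8),(-.2,.2),(.07,.092)))
c,s=np.cos(np.radians(1.8)),np.sin(np.radians(1.8))
P=W.reshape(-1,3)*1000-[543.8,-13.8,0];L=np.c_[P[:,0]*c+P[:,1]*s,-P[:,0]*s+P[:,1]*c,P[:,2]]
b=L[(L[:,2]>94)&(L[:,2]<104)&(abs(L[:,0])<100)&(L[:,1]>30)&(L[:,1]<90)];print("board +y edge",np.percentile(b[:,1],[98,99.8]))
b=L[(L[:,2]>94)&(L[:,2]<104)&(L[:,1]>30)&(L[:,1]<60)];print("board x edges",np.percentile(b[:,0],[.2,1,99,99.8]))
w=L[(L[:,2]>70)&(L[:,2]<88)&(abs(L[:,0])<100)&(L[:,1]>50)&(L[:,1]<95)];print("wall+y",np.percentile(w[:,1],[.5,2,50,98,99.5]),np.median(w[:,2]))
```

```text
at [543.8 -13.6 115.2] yaw 91.8 t 21.275 open 0.335 F [ 0.1  0.4 -1.8]
[543.8 -13.8  81.   91.8] dp [-0.2, -0.0, 34.2] tw [0.001, -0.0, 0.001] rows 0.5
board ('c', array([543.6, -11.4]), 'size', array([254.6, 123.8]), 'ang', 2.0, 'z', np.float64(98.3), 'n', 70763, 'min', array([415., -77.,  94.]), 'max', array([672.,  55., 110.]))
rim ('c', array([544.2,  -6.6]), 'size', array([285.9, 156.3]), 'ang', 1.8, 'z', np.float64(85.5), 'n', 16952, 'min', array([399., -89.,  70.]), 'max', array([689.,  76.,  92.]))
board +y edge [63.62344078 64.36136179]
board x edges [-125.88949142 -123.67236717  123.09782629  125.34521113]
wall+y [70.14822671 70.40073154 75.29835573 80.20609939 80.41902734] 85.54987618555084
```

Request:
step_arm(motion=[{"dp": [0,0,10],"twist": [0,0,0],"hand": -1},{"dp": [0,0,20],"twist": [0,0,0],"hand": -1},{"dp": [0,0,28],"twist": [0,0,0],"hand": -1},{"dp": [0,0,32],"twist": [0,0,0],"hand": -1},{"dp": [0,0,33],"twist": [0,0,0],"hand": -1}])

```text
clock: 21.9
tool_pos: [0.5434, -0.0136, 0.0817]
eef_rot: [0.696, 0.718, -0.0, -0.0]
contact_force: [0.4, -0.3, -1.4]
opening: 0.329
finger_force: 25.0
```

Request:
step_arm(motion=[{"dp": [0,0,1],"twist": [0,0,0],"hand": -1},{"dp": [0,0,1],"twist": [0,0,0],"hand": -1}])

```text
clock: 22.15
tool_pos: [0.5436, -0.0137, 0.0812]
eef_rot: [0.696, 0.718, 0.0, 0.0]
contact_force: [0.4, -0.2, -1.4]
opening: 0.336
finger_force: 25.0
```

Request:
step_arm(motion=[{"dp": [0,0,1],"twist": [0,0,0],"hand": -1},{"dp": [0,0,1.5],"twist": [0,0,0],"hand": -1},{"dp": [0,0,1.5],"twist": [0,0,0],"hand": 0.0},{"dp": [0,0,1.5],"twist": [0,0,0],"hand": 0.0},{"dp": [0,0,1.5],"twist": [0,0,0],"hand": 0.0}])

```text
clock: 22.78
tool_pos: [0.5435, -0.0137, 0.0795]
eef_rot: [0.696, 0.718, 0.0, 0.0]
contact_force: [0.4, 0.4, 0.4]
opening: 0.497
finger_force: 0.0
```

Request:
step_arm(motion=[{"dp": [0,0,-10],"twist": [0,0,0],"hand": 0},{"dp": [0,0,-30],"twist": [0,0,0],"hand": 0},{"dp": [0,0,-60],"twist": [0,0,0],"hand": 0},{"dp": [0,0,-100],"twist": [0,0,0],"hand": 1},{"dp": [0,0,-120],"twist": [0,0,0],"hand": 1}])

```text
clock: 23.4
tool_pos: [0.5442, -0.0134, 0.2021]
eef_rot: [0.696, 0.718, 0.001, 0.001]
contact_force: [0.4, -0.6, 0.1]
opening: 0.7
finger_force: 0.0
```

Run:
```python
from h import *
d=snap("wrist");W=cloud(d)
print("board",rect(W,(.4,.69),(-.09,.066),(.055,.07)))
plan((570,180,200,140))
d=snap("top");W=cloud(d)
for k,a in dict(r1=((.35,.465),(.31,.41),(.035,.08)),r2=((.467,.55),(.32,.41),(.035,.08)),r3=((.55,.65),(.32,.41),(.035,.08))).items(): print(k,rect(W,*a))
```

```text
board ('c', array([544.6,  -7.4]), 'size', array([266.8, 153.8]), 'ang', 1.7, 'z', np.float64(63.6), 'n', 36759, 'min', array([409., -88.,  55.]), 'max', array([680.,  66.,  70.]))
at [545.1 -13.3 203.8] yaw 91.8 t 23.45 open 0.754 F [-0.3  0.2  1. ]
[570. 180. 200. 140.] dp [192.4, 31.0, 4.0] tw [0.006, 0.002, -0.841] rows 4.5
r1 ('c', array([429.6, 353.4]), 'size', array([58. , 59.2]), 'ang', 59.6, 'z', np.float64(57.7), 'n', 304, 'min', array([400., 323.,  35.]), 'max', array([461., 382.,  68.]))
r2 ('c', array([505.1, 369.6]), 'size', array([57.9, 59.7]), 'ang', 2.4, 'z', np.float64(57.8), 'n', 300, 'min', array([476., 339.,  36.]), 'max', array([534., 399.,  70.]))
r3 ('c', array([591.5, 371.9]), 'size', array([57.6, 57.6]), 'ang', 4.5, 'z', np.float64(58.1), 'n', 295, 'min', array([562., 343.,  35.]), 'max', array([621., 402.,  72.]))
```

Request:
step_arm(motion=[{"dp": [38,7,2],"twist": [0,0,-0.17],"hand": 1},{"dp": [77,13,2],"twist": [0,0,-0.34],"hand": 1},{"dp": [116,20,2],"twist": [0,0,-0.51],"hand": 1},{"dp": [155,26,2],"twist": [0,0,-0.68],"hand": 1},{"dp": [193,33,2],"twist": [0,0,-0.84],"hand": 1}])

```text
clock: 24.12
tool_pos: [0.5698, 0.1812, 0.1965]
eef_rot: [0.34, 0.941, -0.001, -0.001]
contact_force: [-0.1, 0.1, 0.1]
opening: 0.997
finger_force: 0.0
```

Run:
```python
from h import *
plan((592,372,150,180))
```

```text
at [569.8 181.2 196.5] yaw 140.3 t 24.125 open 0.997 F [-0.1  0.1  0.1]
[592. 372. 150. 180.] dp [104.8, 161.0, 46.3] tw [-0.001, -0.001, -0.693] rows 3.7
```

Request:
step_arm(motion=[{"dp": [24,38,5],"twist": [0,0,-0.17],"hand": 1},{"dp": [50,77,15],"twist": [0,0,-0.34],"hand": 1},{"dp": [75,116,25],"twist": [0,0,-0.51],"hand": 1},{"dp": [95,145,40],"twist": [0,0,-0.65],"hand": 1},{"dp": [105,161,47],"twist": [0,0,-0.693],"hand": 1}])

```text
clock: 24.75
tool_pos: [0.5919, 0.373, 0.1481]
eef_rot: [0.001, 1.0, -0.0, -0.001]
contact_force: [0.6, -0.1, -0.6]
opening: 0.999
finger_force: 0.0
```

Request:
step_arm(motion=[{"dp": [0,0,0],"twist": [0,0,0],"hand": 1},{"dp": [0,0,0],"twist": [0,0,0],"hand": 1},{"dp": [0,0,0],"twist": [0,0,0],"hand": 1}])

```text
clock: 25.12
tool_pos: [0.5941, 0.3696, 0.1508]
eef_rot: [0.004, 1.0, -0.001, 0.0]
contact_force: [0.3, -0.0, 0.5]
opening: 0.997
finger_force: 0.0
```

Run:
```python
from h import *
plan((592,372,45.5,180))
d=snap("wrist");W=cloud(d)
for k,a in dict(r1=((.35,.465),(.31,.41),(.035,.08)),r2=((.467,.55),(.32,.41),(.035,.08)),r3=((.55,.65),(.32,.43),(.035,.08))).items(): print(k,rect(W,*a))
```

```text
at [594.1 369.6 150.8] yaw 179.6 t 25.125 open 0.997 F [ 0.3 -0.   0.5]
[592.  372.   45.5 180. ] dp [2.2, 2.5, 105.3] tw [-0.001, 0.001, -0.008] rows 1.7
r1 ('c', array([449.9, 354.1]), 'size', array([19.9, 56.9]), 'ang', 0.9, 'z', np.float64(50.0), 'n', 1971, 'min', array([440., 326.,  35.]), 'max', array([460., 382.,  59.]))
r2 ('c', array([505., 368.]), 'size', array([61.5, 59.7]), 'ang', 88.7, 'z', np.float64(56.9), 'n', 5910, 'min', array([475., 337.,  38.]), 'max', array([535., 399.,  64.]))
r3 ('c', array([589.8, 372.3]), 'size', array([59.3, 59.4]), 'ang', 49.8, 'z', np.float64(56.6), 'n', 4594, 'min', array([560., 342.,  35.]), 'max', array([620., 403.,  64.]))
```

Request:
step_arm(motion=[{"dp": [2.5,2.5,30],"twist": [0,0,0],"hand": 1},{"dp": [2.5,2.5,60],"twist": [0,0,0],"hand": 1},{"dp": [2.5,2.5,90],"twist": [0,0,0],"hand": 1},{"dp": [2.5,2.5,105],"twist": [0,0,0],"hand": 1},{"dp": [2.5,2.5,105],"twist": [0,0,0],"hand": 1}])

```text
clock: 25.8
tool_pos: [0.5908, 0.3729, 0.0449]
eef_rot: [0.003, 1.0, -0.001, -0.0]
contact_force: [0.3, -0.4, 0.3]
opening: 1.0
finger_force: 0.0
```

Request:
step_arm(motion=[{"dp": [0,0,0],"twist": [0,0,0],"hand": -1},{"dp": [0,0,0],"twist": [0,0,0],"hand": -1},{"dp": [0,0,0],"twist": [0,0,0],"hand": -1},{"dp": [0,0,0],"twist": [0,0,0],"hand": -1}], force=8)

```text
clock: 26.3
tool_pos: [0.5914, 0.3739, 0.0464]
eef_rot: [0.003, 1.0, 0.0, 0.001]
contact_force: [-0.6, -1.3, 3.6]
opening: 0.699
finger_force: 8.0
```

Request:
step_arm(motion=[{"dp": [0,0,-20],"twist": [0,0,0],"hand": -1},{"dp": [0,0,-60],"twist": [0,0,0],"hand": -1},{"dp": [0,0,-100],"twist": [0,0,0],"hand": -1},{"dp": [0,0,-130],"twist": [0,0,0],"hand": -1},{"dp": [0,0,-130],"twist": [0,0,0],"hand": -1}])

```text
clock: 26.92
tool_pos: [0.5918, 0.3752, 0.1793]
eef_rot: [0.003, 1.0, 0.002, 0.002]
contact_force: [0.2, -0.4, -0.5]
opening: 0.7
finger_force: 8.0
```

Run:
```python
from h import *
plan((618.8,-11.4,175,181.8))
```

```text
at [591.8 375.2 179.3] yaw 179.7 t 26.925 open 0.7 F [ 0.2 -0.4 -0.5]
[618.8 -11.4 175.  181.8] dp [-29.3, -386.4, 2.8] tw [0.004, 0.004, -0.037] rows 6.2
```

Request:
step_arm(motion=[{"dp": [-4,-50,0],"twist": [0,0,-0.01],"hand": -1},{"dp": [-8,-105,0],"twist": [0,0,-0.02],"hand": -1},{"dp": [-12,-160,0],"twist": [0,0,-0.037],"hand": -1},{"dp": [-16,-215,0],"twist": [0,0,-0.037],"hand": -1},{"dp": [-20,-270,0],"twist": [0,0,-0.037],"hand": -1}])

```text
clock: 27.55
tool_pos: [0.6088, 0.1012, 0.1745]
eef_rot: [-0.016, 1.0, -0.0, -0.001]
contact_force: [1.0, -0.9, -0.5]
opening: 0.701
finger_force: 8.0
```

Request:
step_arm(motion=[{"dp": [-5,-50,0],"twist": [0,0,0],"hand": -1},{"dp": [-12,-90,0],"twist": [0,0,0],"hand": -1},{"dp": [-12,-115,0],"twist": [0,0,0],"hand": -1},{"dp": [-12,-115,0],"twist": [0,0,0],"hand": -1},{"dp": [-12,-115,0],"twist": [0,0,0],"hand": -1}])

```text
clock: 28.18
tool_pos: [0.6245, -0.0092, 0.1753]
eef_rot: [-0.017, 1.0, 0.001, -0.0]
contact_force: [-0.1, -0.5, -0.4]
opening: 0.699
finger_force: 8.0
```

Run:
```python
from h import *
plan((618.8,-11.4,92.5,181.8))
```

```text
at [624.5  -9.2 175.3] yaw -178.1 t 28.175 open 0.699 F [-0.1 -0.5 -0.4]
[618.8 -11.4  92.5 181.8] dp [5.7, -2.1, 82.8] tw [0.002, -0.001, 0.002] rows 1.3
```

Request:
step_arm(motion=[{"dp": [5.5,-2,25],"twist": [0,0,0],"hand": -1},{"dp": [5.5,-2,50],"twist": [0,0,0],"hand": -1},{"dp": [5.5,-2,70],"twist": [0,0,0],"hand": -1},{"dp": [5.5,-2,80],"twist": [0,0,0],"hand": -1},{"dp": [5.5,-2,82.5],"twist": [0,0,0],"hand": -1}])

```text
clock: 28.8
tool_pos: [0.6194, -0.0129, 0.0924]
eef_rot: [-0.016, 1.0, 0.0, -0.0]
contact_force: [-2.6, -0.9, 4.0]
opening: 0.703
finger_force: 8.0
```

Request:
step_arm(motion=[{"dp": [0,0,0.5],"twist": [0,0,0],"hand": -1},{"dp": [0,0,1],"twist": [0,0,0],"hand": -1}])

```text
clock: 29.05
tool_pos: [0.6201, -0.0132, 0.0927]
eef_rot: [-0.016, 1.0, 0.0, 0.001]
contact_force: [-0.8, -0.7, -0.2]
opening: 0.7
finger_force: 8.0
```

Request:
step_arm(motion=[{"dp": [0,0,0],"twist": [0,0,0],"hand": 0.66},{"dp": [0,0,0],"twist": [0,0,0],"hand": 0.66},{"dp": [0,0,0],"twist": [0,0,0],"hand": 0.66}])

```text
clock: 29.42
tool_pos: [0.6196, -0.0133, 0.0922]
eef_rot: [-0.016, 1.0, -0.0, 0.0]
contact_force: [-0.5, 0.7, 0.5]
opening: 0.831
finger_force: 0.0
```

Request:
step_arm(motion=[{"dp": [0,0,-15],"twist": [0,0,0],"hand": 0.66},{"dp": [0,0,-40],"twist": [0,0,0],"hand": 0.66},{"dp": [0,0,-70],"twist": [0,0,0],"hand": 1},{"dp": [0,0,-85],"twist": [0,0,0],"hand": 1},{"dp": [0,0,-85],"twist": [0,0,0],"hand": 1}])

```text
clock: 30.05
tool_pos: [0.6203, -0.0131, 0.1788]
eef_rot: [-0.016, 1.0, -0.0, 0.002]
contact_force: [0.3, -0.0, -0.1]
opening: 1.0
finger_force: 0.0
```

Run:
```python
from h import *
plan((505,368.5,160,180))
d=snap("wrist");W=cloud(d);print("placed",rect(W,(.57,.67),(-.06,.05),(.075,.12)))
d=snap("top");W=cloud(d)
for k,a in dict(r1=((.35,.465),(.29,.43),(.035,.08)),r2=((.467,.55),(.3,.43),(.035,.08))).items(): print(k,rect(W,*a))
```

```text
at [620.3 -13.1 178.8] yaw -178.2 t 30.05 open 1.0 F [ 0.3 -0.  -0.1]
[505.  368.5 160.  180. ] dp [103.5, 385.0, 18.5] tw [-0.0, 0.003, 0.031] rows 6.4
placed ('c', array([618.5, -13.5]), 'size', array([59.8, 59.5]), 'ang', 37.8, 'z', np.float64(102.5), 'n', 5363, 'min', array([589., -44.,  75.]), 'max', array([649.,  17., 110.]))
r1 ('c', array([430.2, 353.6]), 'size', array([61.2, 57.5]), 'ang', 10.2, 'z', np.float64(57.8), 'n', 305, 'min', array([400., 324.,  35.]), 'max', array([461., 384.,  70.]))
r2 ('c', array([504.8, 369.4]), 'size', array([58. , 58.8]), 'ang', 4.4, 'z', np.float64(56.7), 'n', 298, 'min', array([476., 340.,  35.]), 'max', array([535., 399.,  71.]))
```

Request:
step_arm(motion=[{"dp": [15,55,0],"twist": [0,0,0.031],"hand": 1},{"dp": [30,112,0],"twist": [0,0,0.031],"hand": 1},{"dp": [45,169,0],"twist": [0,0,0.031],"hand": 1},{"dp": [60,226,0],"twist": [0,0,0.031],"hand": 1},{"dp": [75,283,0],"twist": [0,0,0.031],"hand": 1}])

```text
clock: 30.78
tool_pos: [0.5347, 0.2684, 0.1757]
eef_rot: [-0.0, 1.0, -0.001, -0.001]
contact_force: [1.6, 0.4, -0.7]
opening: 1.0
finger_force: 0.0
```

Request:
step_arm(motion=[{"dp": [20,50,0],"twist": [0,0,0],"hand": 1},{"dp": [32,90,0],"twist": [0,0,0],"hand": 1},{"dp": [32,102,0],"twist": [0,0,0],"hand": 1},{"dp": [32,102,20],"twist": [0,0,0],"hand": 1},{"dp": [32,102,20],"twist": [0,0,0],"hand": 1}])

```text
clock: 31.4
tool_pos: [0.5042, 0.3653, 0.1538]
eef_rot: [0.001, 1.0, -0.003, -0.001]
contact_force: [0.2, 0.3, -0.5]
opening: 1.002
finger_force: 0.0
```

Run:
```python
from h import *
plan((505,368.5,45.5,180))
d=snap("wrist");W=cloud(d)
for k,a in dict(r1=((.35,.465),(.31,.41),(.035,.08)),r2=((.467,.55),(.32,.41),(.035,.08))).items(): print(k,rect(W,*a))
```

```text
at [504.2 365.3 153.8] yaw 179.9 t 31.4 open 1.002 F [ 0.2  0.3 -0.5]
[505.  368.5  45.5 180. ] dp [-1.1, 3.9, 108.2] tw [-0.006, -0.003, -0.002] rows 1.7
r1 ('c', array([428.9, 353.5]), 'size', array([61. , 60.8]), 'ang', 45.2, 'z', np.float64(56.9), 'n', 5456, 'min', array([398., 322.,  38.]), 'max', array([459., 384.,  64.]))
r2 ('c', array([502.3, 368. ]), 'size', array([59.4, 59.6]), 'ang', 62.7, 'z', np.float64(56.6), 'n', 4458, 'min', array([473., 338.,  35.]), 'max', array([532., 399.,  64.]))
```

Request:
step_arm(motion=[{"dp": [0,3,30],"twist": [0,0,0],"hand": 1},{"dp": [0,3,60],"twist": [0,0,0],"hand": 1},{"dp": [0,3,90],"twist": [0,0,0],"hand": 1},{"dp": [0,3,109],"twist": [0,0,0],"hand": 1},{"dp": [0,3,109],"twist": [0,0,0],"hand": 1}])

```text
clock: 32.08
tool_pos: [0.5037, 0.3708, 0.0468]
eef_rot: [0.0, 1.0, -0.001, -0.001]
contact_force: [0.1, -0.6, 0.8]
opening: 1.0
finger_force: 0.0
```

Request:
step_arm(motion=[{"dp": [0,0,0],"twist": [0,0,0],"hand": -1},{"dp": [0,0,0],"twist": [0,0,0],"hand": -1},{"dp": [0,0,0],"twist": [0,0,0],"hand": -1},{"dp": [0,0,0],"twist": [0,0,0],"hand": -1}])

```text
clock: 32.58
tool_pos: [0.5041, 0.3724, 0.0489]
eef_rot: [-0.0, 1.0, 0.0, 0.001]
contact_force: [-0.5, -1.0, 5.6]
opening: 0.699
finger_force: 8.0
```

Request:
step_arm(motion=[{"dp": [0,0,-20],"twist": [0,0,0],"hand": -1},{"dp": [0,0,-60],"twist": [0,0,0],"hand": -1},{"dp": [0,0,-100],"twist": [0,0,0],"hand": -1},{"dp": [0,0,-130],"twist": [0,0,0],"hand": -1},{"dp": [0,0,-130],"twist": [0,0,0],"hand": -1}])

```text
clock: 33.2
tool_pos: [0.5043, 0.3739, 0.1814]
eef_rot: [-0.0, 1.0, 0.002, 0.002]
contact_force: [0.3, 0.0, -1.0]
opening: 0.702
finger_force: 8.0
```

Run:
```python
from h import *
plan((543.8,-13.8,175,181.8))
```

```text
at [504.3 373.9 181.4] yaw -180.0 t 33.2 open 0.702 F [ 0.3  0.  -1. ]
[543.8 -13.8 175.  181.8] dp [-39.3, -387.8, 4.9] tw [0.004, 0.004, -0.031] rows 6.2
```

Request:
step_arm(motion=[{"dp": [-5,-50,0],"twist": [0,0,-0.01],"hand": -1},{"dp": [-11,-105,0],"twist": [0,0,-0.02],"hand": -1},{"dp": [-17,-160,0],"twist": [0,0,-0.031],"hand": -1},{"dp": [-22,-215,0],"twist": [0,0,-0.031],"hand": -1},{"dp": [-27,-270,0],"twist": [0,0,-0.031],"hand": -1}])

```text
clock: 33.83
tool_pos: [0.5302, 0.1001, 0.1772]
eef_rot: [-0.016, 1.0, -0.0, -0.001]
contact_force: [0.6, -0.1, -0.8]
opening: 0.705
finger_force: 8.0
```

Request:
step_arm(motion=[{"dp": [-5,-50,0],"twist": [0,0,0],"hand": -1},{"dp": [-9,-90,0],"twist": [0,0,0],"hand": -1},{"dp": [-9,-116,0],"twist": [0,0,0],"hand": -1},{"dp": [-9,-116,0],"twist": [0,0,0],"hand": -1},{"dp": [-9,-116,0],"twist": [0,0,0],"hand": -1}])

```text
clock: 34.45
tool_pos: [0.5431, -0.0119, 0.1779]
eef_rot: [-0.016, 1.0, 0.001, -0.0]
contact_force: [0.0, 0.9, -1.2]
opening: 0.7
finger_force: 8.0
```

Run:
```python
from h import *
plan((543.8,-13.8,95.5,181.8))
```

```text
at [543.1 -11.9 177.9] yaw -178.1 t 34.45 open 0.7 F [ 0.   0.9 -1.2]
[543.8 -13.8  95.5 181.8] dp [-0.7, -2.1, 82.4] tw [0.001, -0.0, 0.001] rows 1.3
```

Request:
step_arm(motion=[{"dp": [0,-2,25],"twist": [0,0,0],"hand": -1},{"dp": [0,-2,50],"twist": [0,0,0],"hand": -1},{"dp": [0,-2,70],"twist": [0,0,0],"hand": -1},{"dp": [0,-2,80],"twist": [0,0,0],"hand": -1},{"dp": [0,-2,82],"twist": [0,0,0],"hand": -1}])

```text
clock: 35.08
tool_pos: [0.5433, -0.0142, 0.0958]
eef_rot: [-0.016, 1.0, 0.0, -0.0]
contact_force: [-0.3, 0.4, 0.6]
opening: 0.7
finger_force: 8.0
```

Request:
step_arm(motion=[{"dp": [0,0,0.5],"twist": [0,0,0],"hand": -1},{"dp": [0,0,1],"twist": [0,0,0],"hand": -1}])

```text
clock: 35.33
tool_pos: [0.5439, -0.0152, 0.0957]
eef_rot: [-0.016, 1.0, 0.0, 0.001]
contact_force: [-1.0, -0.4, -0.4]
opening: 0.701
finger_force: 8.0
```

Request:
step_arm(motion=[{"dp": [0,0,0.5],"twist": [0,0,0],"hand": -1},{"dp": [0,0,0.5],"twist": [0,0,0],"hand": 0.66},{"dp": [0,0,0.5],"twist": [0,0,0],"hand": 0.66},{"dp": [0,0,0.5],"twist": [0,0,0],"hand": 0.66}])

```text
clock: 35.83
tool_pos: [0.5435, -0.0154, 0.0946]
eef_rot: [-0.016, 1.0, -0.0, 0.0]
contact_force: [0.9, 0.2, -0.0]
opening: 0.826
finger_force: 0.0
```

Request:
step_arm(motion=[{"dp": [0,0,-15],"twist": [0,0,0],"hand": 0.66},{"dp": [0,0,-40],"twist": [0,0,0],"hand": 0.66},{"dp": [0,0,-70],"twist": [0,0,0],"hand": 1},{"dp": [0,0,-82],"twist": [0,0,0],"hand": 1},{"dp": [0,0,-82],"twist": [0,0,0],"hand": 1}])

```text
clock: 36.45
tool_pos: [0.5439, -0.0154, 0.1773]
eef_rot: [-0.015, 1.0, -0.0, 0.001]
contact_force: [0.2, 0.9, 0.1]
opening: 0.998
finger_force: 0.0
```

Run:
```python
from h import *
plan((429.5,353.5,177,180))
d=snap("wrist");W=cloud(d);print("placed",rect(W,(.5,.582),(-.06,.05),(.075,.12)))
d=snap("top");W=cloud(d)
for k,a in dict(r1=((.35,.48),(.29,.43),(.035,.08)),).items(): print(k,rect(W,*a))
```

```text
at [543.9 -15.4 177.3] yaw -178.2 t 36.45 open 0.998 F [0.2 0.9 0.1]
[429.5 353.5 177.  180. ] dp [102.9, 372.3, 0.0] tw [-0.0, 0.002, 0.031] rows 6.2
placed ('c', array([541.7, -16. ]), 'size', array([59.6, 59.5]), 'ang', 46.4, 'z', np.float64(102.5), 'n', 5434, 'min', array([512., -47.,  75.]), 'max', array([572.,  15., 110.]))
r1 ('c', array([429.5, 353.5]), 'size', array([59. , 58.5]), 'ang', 44.6, 'z', np.float64(57.7), 'n', 302, 'min', array([400., 324.,  36.]), 'max', array([461., 383.,  70.]))
```

Request:
step_arm(motion=[{"dp": [15,55,0],"twist": [0,0,0.031],"hand": 1},{"dp": [30,112,0],"twist": [0,0,0.031],"hand": 1},{"dp": [45,169,0],"twist": [0,0,0.031],"hand": 1},{"dp": [60,226,0],"twist": [0,0,0.031],"hand": 1},{"dp": [75,280,0],"twist": [0,0,0.031],"hand": 1}])

```text
clock: 37.17
tool_pos: [0.4587, 0.2636, 0.1754]
eef_rot: [-0.0, 1.0, -0.001, -0.001]
contact_force: [1.0, 0.4, 0.8]
opening: 1.0
finger_force: 0.0
```

Request:
step_arm(motion=[{"dp": [15,45,0],"twist": [0,0,0],"hand": 1},{"dp": [31,80,0],"twist": [0,0,0],"hand": 1},{"dp": [31,90,0],"twist": [0,0,0],"hand": 1},{"dp": [31,90,22],"twist": [0,0,0],"hand": 1},{"dp": [31,90,22],"twist": [0,0,0],"hand": 1}])

```text
clock: 37.8
tool_pos: [0.4289, 0.3496, 0.1525]
eef_rot: [0.0, 1.0, -0.002, -0.001]
contact_force: [-0.1, 0.1, 1.0]
opening: 1.002
finger_force: 0.0
```

Run:
```python
from h import *
plan((429.5,353.5,45.5,180))
d=snap("wrist");W=cloud(d)
print(rect(W,(.35,.5),(.29,.43),(.035,.08)))
```

```text
at [428.9 349.6 152.5] yaw 179.9 t 37.8 open 1.002 F [-0.1  0.1  1. ]
[429.5 353.5  45.5 180. ] dp [-0.8, 4.4, 106.9] tw [-0.005, -0.002, -0.001] rows 1.7
('c', array([426.7, 353.5]), 'size', array([59.1, 59.3]), 'ang', 46.1, 'z', np.float64(56.6), 'n', 4513, 'min', array([397., 323.,  35.]), 'max', array([457., 384.,  64.]))
```

Request:
step_arm(motion=[{"dp": [1,1,30],"twist": [0,0,0],"hand": 1},{"dp": [1,1,60],"twist": [0,0,0],"hand": 1},{"dp": [1,1,90],"twist": [0,0,0],"hand": 1},{"dp": [1,1,109],"twist": [0,0,0],"hand": 1},{"dp": [1,1,109],"twist": [0,0,0],"hand": 1}])

```text
clock: 38.48
tool_pos: [0.428, 0.3519, 0.0448]
eef_rot: [0.0, 1.0, -0.001, -0.0]
contact_force: [0.3, 0.6, 0.9]
opening: 1.005
finger_force: 0.0
```

Request:
step_arm(motion=[{"dp": [0,0,0],"twist": [0,0,0],"hand": -1},{"dp": [0,0,0],"twist": [0,0,0],"hand": -1},{"dp": [0,0,0],"twist": [0,0,0],"hand": -1},{"dp": [0,0,0],"twist": [0,0,0],"hand": -1}])

```text
clock: 38.98
tool_pos: [0.4282, 0.3534, 0.0463]
eef_rot: [-0.0, 1.0, 0.0, 0.001]
contact_force: [0.5, -0.1, 6.2]
opening: 0.703
finger_force: 8.0
```

Request:
step_arm(motion=[{"dp": [0,0,-20],"twist": [0,0,0],"hand": -1},{"dp": [0,0,-60],"twist": [0,0,0],"hand": -1},{"dp": [0,0,-100],"twist": [0,0,0],"hand": -1},{"dp": [0,0,-130],"twist": [0,0,0],"hand": -1},{"dp": [0,0,-130],"twist": [0,0,0],"hand": -1}])

```text
clock: 39.6
tool_pos: [0.4283, 0.3542, 0.1775]
eef_rot: [-0.0, 1.0, 0.002, 0.001]
contact_force: [0.4, 1.4, -1.3]
opening: 0.7
finger_force: 8.0
```

Run:
```python
from h import *
plan((468.3,-16.2,175,181.8))
```

```text
at [428.3 354.2 177.5] yaw -180.0 t 39.6 open 0.7 F [ 0.4  1.4 -1.3]
[468.3 -16.2 175.  181.8] dp [-39.9, -370.4, 1.5] tw [0.003, 0.003, -0.031] rows 6.0
```

Request:
step_arm(motion=[{"dp": [-5,-50,0],"twist": [0,0,-0.01],"hand": -1},{"dp": [-11,-105,0],"twist": [0,0,-0.02],"hand": -1},{"dp": [-17,-160,0],"twist": [0,0,-0.031],"hand": -1},{"dp": [-22,-215,0],"twist": [0,0,-0.031],"hand": -1},{"dp": [-27,-270,0],"twist": [0,0,-0.031],"hand": -1}])

```text
clock: 40.22
tool_pos: [0.4542, 0.081, 0.1744]
eef_rot: [-0.016, 1.0, -0.0, -0.001]
contact_force: [1.0, -0.3, -0.4]
opening: 0.702
finger_force: 8.0
```

Request:
step_arm(motion=[{"dp": [-5,-50,0],"twist": [0,0,0],"hand": -1},{"dp": [-9,-85,0],"twist": [0,0,0],"hand": -1},{"dp": [-9,-99,0],"twist": [0,0,0],"hand": -1},{"dp": [-9,-99,0],"twist": [0,0,0],"hand": -1},{"dp": [-9,-99,0],"twist": [0,0,0],"hand": -1}])

```text
clock: 40.85
tool_pos: [0.4669, -0.0135, 0.1756]
eef_rot: [-0.017, 1.0, 0.001, 0.0]
contact_force: [0.1, -0.4, 0.4]
opening: 0.7
finger_force: 8.0
```

Run:
```python
from h import *
plan((468.3,-16.2,92.5,181.8))
```

```text
at [466.9 -13.5 175.6] yaw -178.1 t 40.85 open 0.7 F [ 0.1 -0.4  0.4]
[468.3 -16.2  92.5 181.8] dp [-1.3, -2.8, 83.1] tw [0.002, 0.0, 0.003] rows 1.3
```

Request:
step_arm(motion=[{"dp": [-1,-2,25],"twist": [0,0,0],"hand": -1},{"dp": [-1,-2,50],"twist": [0,0,0],"hand": -1},{"dp": [-1,-2,70],"twist": [0,0,0],"hand": -1},{"dp": [-1,-2,80],"twist": [0,0,0],"hand": -1},{"dp": [-1,-2,82],"twist": [0,0,0],"hand": -1}])

```text
clock: 41.48
tool_pos: [0.4679, -0.0164, 0.0934]
eef_rot: [-0.017, 1.0, 0.0, -0.0]
contact_force: [0.2, 0.8, 0.6]
opening: 0.703
finger_force: 8.0
```

Request:
step_arm(motion=[{"dp": [0,0,0.5],"twist": [0,0,0],"hand": -1},{"dp": [0,0,1],"twist": [0,0,0],"hand": -1}])

```text
clock: 41.72
tool_pos: [0.4683, -0.0174, 0.0931]
eef_rot: [-0.016, 1.0, 0.0, 0.001]
contact_force: [0.1, 1.2, -1.1]
opening: 0.702
finger_force: 8.0
```

Request:
step_arm(motion=[{"dp": [0,0,0.7],"twist": [0,0,0],"hand": -1},{"dp": [0,0,0.7],"twist": [0,0,0],"hand": 0.66},{"dp": [0,0,0.7],"twist": [0,0,0],"hand": 0.66},{"dp": [0,0,0.7],"twist": [0,0,0],"hand": 0.66}])

```text
clock: 42.22
tool_pos: [0.468, -0.0175, 0.0918]
eef_rot: [-0.016, 1.0, -0.0, 0.0]
contact_force: [0.5, 0.0, -0.7]
opening: 0.831
finger_force: 0.0
```

Request:
step_arm(motion=[{"dp": [0,0,-15],"twist": [0,0,0],"hand": 0.66},{"dp": [0,0,-40],"twist": [0,0,0],"hand": 0.66},{"dp": [0,0,-80],"twist": [0,0,0],"hand": 0.66},{"dp": [0,0,-120],"twist": [0,0,0],"hand": 0.66},{"dp": [0,0,-120],"twist": [0,0,0],"hand": 0.66}])

```text
clock: 42.85
tool_pos: [0.4694, -0.017, 0.2141]
eef_rot: [-0.015, 1.0, 0.0, 0.003]
contact_force: [-0.4, 0.4, -1.0]
opening: 0.829
finger_force: 0.0
```

Run:
```python
from h import *
plan((570,-120,212,140),(644,-213,170,90))
d=snap("wrist");W=cloud(d);print("placed",rect(W,(.42,.506),(-.06,.05),(.075,.12)))
```

```text
at [469.4 -17.  214.1] yaw -178.2 t 42.85 open 0.829 F [-0.4  0.4 -1. ]
[ 570. -120.  212.  140.] dp [-97.4, -106.0, 2.5] tw [0.002, 0.005, 0.729] rows 3.9
[ 644. -213.  170.   90.] dp [-116.5, -23.7, 42.0] tw [0.0, 0.0, 0.873] rows 4.7
placed ('c', array([466.9, -18. ]), 'size', array([59.6, 59.8]), 'ang', 35.2, 'z', np.float64(102.4), 'n', 4057, 'min', array([437., -49.,  75.]), 'max', array([498.,  13., 110.]))
```

Request:
step_arm(motion=[{"dp": [-20,-21,0],"twist": [0,0,0.15],"hand": -1},{"dp": [-40,-42,0],"twist": [0,0,0.3],"hand": -1},{"dp": [-60,-64,0],"twist": [0,0,0.45],"hand": -1},{"dp": [-80,-85,0],"twist": [0,0,0.6],"hand": -1},{"dp": [-97,-106,0],"twist": [0,0,0.729],"hand": -1}])

```text
clock: 43.52
tool_pos: [0.568, -0.1214, 0.2099]
eef_rot: [0.344, 0.939, -0.001, -0.001]
contact_force: [0.6, 0.7, -0.0]
opening: 0.287
finger_force: 0.0
```

Request:
step_arm(motion=[{"dp": [-25,-5,0],"twist": [0,0,0.18],"hand": -1},{"dp": [-50,-10,5],"twist": [0,0,0.36],"hand": -1},{"dp": [-75,-15,10],"twist": [0,0,0.54],"hand": -1},{"dp": [-95,-20,20],"twist": [0,0,0.72],"hand": -1},{"dp": [-116,-24,30],"twist": [0,0,0.87],"hand": -1}])

```text
clock: 44.15
tool_pos: [0.6409, -0.2141, 0.1793]
eef_rot: [0.708, 0.706, -0.002, -0.001]
contact_force: [-0.4, -0.1, -0.0]
opening: 0.005
finger_force: 0.0
```

Request:
step_arm(motion=[{"dp": [0,0,0],"twist": [0,0,0],"hand": -1},{"dp": [0,0,0],"twist": [0,0,0],"hand": -1},{"dp": [0,0,0],"twist": [0,0,0],"hand": -1},{"dp": [0,0,0],"twist": [0,0,0],"hand": -1},{"dp": [0,0,0],"twist": [0,0,0],"hand": -1}])

```text
clock: 44.78
tool_pos: [0.6416, -0.2132, 0.1821]
eef_rot: [0.706, 0.708, 0.0, 0.0]
contact_force: [1.0, -0.5, 0.0]
opening: 0.012
finger_force: 0.0
```

Run:
```python
from h import *
plan((644,-213,120,90))
d=snap("wrist","w6");W=cloud(d)
print("plunger",rect(W,(.6,.69),(-.26,-.16),(.054,.075)))
print("dome",rect(W,(.58,.7),(-.28,-.15),(.015,.05)))
print(find(d,"wrist","bell"))
d=snap("top");W=cloud(d)
c,s=np.cos(np.radians(1.8)),np.sin(np.radians(1.8))
P=W.reshape(-1,3)*1000-[543.8,-13.8,0];L=np.c_[P[:,0]*c+P[:,1]*s,-P[:,0]*s+P[:,1]*c,P[:,2]]/1e3
for x in(-.075,0,.075): print(rect(L[None],(x-.037,x+.037),(-.06,.06),(.08,.12)))
b=L[(abs(L[:,0])<.12)&(abs(L[:,1])>.035)&(abs(L[:,1])<.062)];print("board z",np.nanmedian(b[:,2]))
```

```text
at [ 641.6 -213.2  182.1] yaw 90.2 t 44.775 open 0.012 F [ 1.  -0.5  0. ]
[ 644. -213.  120.   90.] dp [0.2, 2.3, 62.1] tw [0.0, 0.0, 0.004] rows 1.0
plunger ('c', array([ 642.3, -214.3]), 'size', array([16.9, 17.2]), 'ang', 0.6, 'z', np.float64(61.4), 'n', 346, 'min', array([ 634., -223.,   56.]), 'max', array([ 651., -206.,   63.]))
dome ('c', array([ 642.6, -212.7]), 'size', array([74. , 72.8]), 'ang', 37.1, 'z', np.float64(36.1), 'n', 4194, 'min', array([ 605., -249.,   15.]), 'max', array([ 680., -176.,   47.]))
[(0.78, array([ 0.642, -0.207,  0.035])), (0.33, array([ 0.571, -0.091,  0.076]))]
('c', array([-74.7,   0.6]), 'size', array([58.9, 59.3]), 'ang', 89.0, 'z', np.float64(103.4), 'n', 316, 'min', array([-104.,  -29.,   81.]), 'max', array([-45.,  30., 117.]))
('c', array([-0.6, -0.2]), 'size', array([59.2, 59.5]), 'ang', 89.3, 'z', np.float64(103.3), 'n', 310, 'min', array([-30., -30.,  83.]), 'max', array([ 29.,  29., 118.]))
('c', array([76.3, -0.9]), 'size', array([57.5, 60. ]), 'ang', 2.1, 'z', np.float64(103.5), 'n', 306, 'min', array([ 47., -31.,  83.]), 'max', array([105.,  29., 116.]))
board z 0.06558429180798586
```

View pics/w6.png

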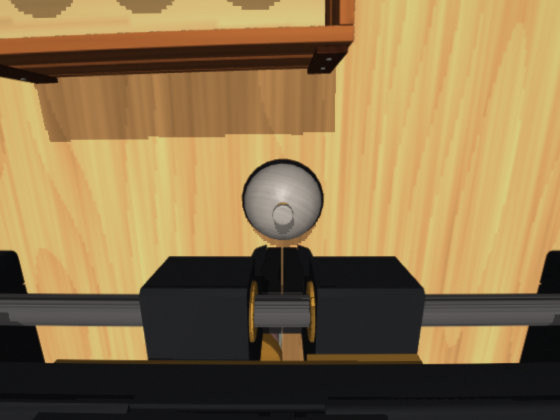

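All three rolls stand in line on the board. The picture shows the bell's plunger at (283,214), almost directly under the shut fingers, so I'll press it.

Request:
step_arm(motion=[{"dp": [-0.5,0.5,40],"twist": [0,0,0],"hand": -1},{"dp": [-0.5,0.5,75],"twist": [0,0,0],"hand": -1},{"dp": [-0.5,0.5,92],"twist": [0,0,0],"hand": -1},{"dp": [-0.5,0.5,92],"twist": [0,0,0],"hand": -1},{"dp": [-0.5,0.5,92],"twist": [0,0,0],"hand": -1}])

```text
clock: 45.55
tool_pos: [0.6433, -0.2139, 0.0913]
eef_rot: [0.706, 0.708, 0.001, 0.001]
contact_force: [-0.4, -0.4, 0.4]
opening: 0.005
finger_force: 0.0
```

Request:
step_arm(motion=[{"dp": [0,0,3],"twist": [0,0,0],"hand": -1},{"dp": [0,0,6],"twist": [0,0,0],"hand": -1},{"dp": [0,0,9],"twist": [0,0,0],"hand": -1},{"dp": [0,0,11],"twist": [0,0,0],"hand": -1},{"dp": [0,0,11],"twist": [0,0,0],"hand": -1}])

```text
clock: 46.18
tool_pos: [0.6427, -0.214, 0.0792]
eef_rot: [0.706, 0.708, 0.0, 0.001]
contact_force: [0.4, -1.0, 3.7]
opening: 0.001
finger_force: 2.2
```

Request:
step_arm(motion=[{"dp": [0,0,1],"twist": [0,0,0],"hand": -1},{"dp": [0,0,2],"twist": [0,0,0],"hand": -1},{"dp": [0,0,2.5],"twist": [0,0,0],"hand": -1},{"dp": [0,0,2.5],"twist": [0,0,0],"hand": -1}])

```text
clock: 46.68
tool_pos: [0.6427, -0.214, 0.0784]
eef_rot: [0.706, 0.708, 0.0, 0.001]
contact_force: [-2.7, -0.4, 14.4]
opening: 0.001
finger_force: 7.4
```

Request:
step_arm(motion=[{"dp": [0,0,1],"twist": [0,0,0],"hand": -1},{"dp": [0,0,1],"twist": [0,0,0],"hand": -1}])

```text
clock: 46.92
tool_pos: [0.6427, -0.214, 0.0782]
eef_rot: [0.706, 0.708, 0.0, 0.001]
contact_force: [-4.4, -0.1, 19.4]
opening: 0.003
finger_force: 10.1
```

Request:
step_arm(motion=[{"dp": [0,0,-10],"twist": [0,0,0],"hand": -1},{"dp": [0,0,-40],"twist": [0,0,0],"hand": -1},{"dp": [0,0,-80],"twist": [0,0,0],"hand": -1},{"dp": [0,0,-110],"twist": [0,0,0],"hand": -1},{"dp": [0,0,-110],"twist": [0,0,0],"hand": -1}])

```text
clock: 47.55
tool_pos: [0.6433, -0.2138, 0.1872]
eef_rot: [0.706, 0.708, 0.001, 0.001]
contact_force: [-0.1, 0.2, -0.6]
opening: 0.007
finger_force: 0.0
```

Request:
step_arm(motion=[{"dp": [0,0,0],"twist": [0,0,0],"hand": -1},{"dp": [0,0,0],"twist": [0,0,0],"hand": -1},{"dp": [0,0,0],"twist": [0,0,0],"hand": -1},{"dp": [0,0,0],"twist": [0,0,0],"hand": -1}])

```text
clock: 48.05
tool_pos: [0.642, -0.2138, 0.1847]
eef_rot: [0.706, 0.708, -0.0, -0.0]
contact_force: [-0.1, 0.7, -1.7]
opening: 0.008
finger_force: 0.0
```

Run:
```python
from h import *
d=snap("wrist");W=cloud(d)
print("plunger",rect(W,(.6,.69),(-.26,-.16),(.054,.075)))
d=snap("top");W=cloud(d)
c,s=np.cos(np.radians(1.8)),np.sin(np.radians(1.8))
P=W.reshape(-1,3)*1000-[543.8,-13.8,0];L=np.c_[P[:,0]*c+P[:,1]*s,-P[:,0]*s+P[:,1]*c,P[:,2]]/1e3
for x in(-.075,0,.075): print(rect(L[None],(x-.037,x+.037),(-.06,.06),(.08,.12)))
```

```text
plunger ('c', array([ 642.5, -214.2]), 'size', array([16.9, 17.2]), 'ang', 88.0, 'z', np.float64(61.3), 'n', 342, 'min', array([ 634., -223.,   55.]), 'max', array([ 651., -206.,   64.]))
('c', array([-74.7,   0.5]), 'size', array([59.3, 59.1]), 'ang', 0.0, 'z', np.float64(103.5), 'n', 315, 'min', array([-104.,  -29.,   84.]), 'max', array([-45.,  30., 116.]))
('c', array([-0.4, -0.1]), 'size', array([59.4, 58.8]), 'ang', 88.3, 'z', np.float64(103.2), 'n', 311, 'min', array([-30., -30.,  80.]), 'max', array([ 29.,  29., 118.]))
('c', array([75.5, -1. ]), 'size', array([58. , 60.1]), 'ang', 2.1, 'z', np.float64(103.0), 'n', 309, 'min', array([ 47., -31.,  80.]), 'max', array([105.,  29., 115.]))
```

```bash
python3 -c "
from plant import r
print(r.finish_job())"
```

```text
the job is handed in; nothing more can be done
None
```

The bread order is packed and handed in after about 48 s: both tin loaves (there was no third) on the crate floor, the layer board level on them, all three brown rolls upright on the board, and the bell pressed to its stop and back up; the hand-in returned no verdict.

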